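# Pin the ham stand's head with its R-clip

### The arm

A 6-joint arm with a two-finger parallel gripper is mounted at the origin on the work surface. World frame = base frame: x ahead of the robot, y to its left, z up, the work surface at z = 0. Lengths are in m, angles in degrees, forces in N, time in s.
With the tool pointing down it reaches from about 0.35 to 0.875 m from the base axis. Payload 4.2 kg.
Tool frame: the origin (TCP) lies at the very end of the fingers, on their centre line; the grasp point (between the pads) lies 19 mm behind it (tcp_to_grasp is the z of the grasp point in the tool frame, in m); z points along the fingers, y is the direction in which the jaws open and shut (so a half turn about z gives the same grasp; the last joint's range is limited). The gripper opens to 87 mm and grips with 3 to 60 N. Pads are 19 mm wide; open, the fingers measure 117 mm over their backs; the gripper's body (75 mm by 190 mm) begins 51 mm behind the grasp point.
Start: joints at [80.764, 22.042, 0.453, 0, -68.411, -14.817], TCP at [0.255, 0.571, 0.223] pointing down, gripper open.
Joint ranges: [-179.83, 179.83], [-69.29, 118.12], [-61.27, 80.66], [-181.25, 117.63], [-171.15, -9.14], [-177.46, 177.46]. Speed limits (degrees/s): [159.86, 159.86, 180, 180, 180, 180].

### API

Orientations are given as a 3x3 rotation matrix whose columns are the frame's x, y, z axes.
In Python, from station import sense, capture, camera_params, finish_job, tcp_to_grasp gives the robot as it stands.
- The arm moves only by the shell command python3 -m inch 'ROWS'. ROWS is JSON, a list of rows, each an object of numbers: "jaw": the closure in counts, from 0 (fully open) to 255 (shut); "x", "y", "z": the shift along the world's x, y, z normalised to -1 to 1, where 1 is 0.06 m; "ax", "ay", "az": the turn, a rotation vector about the world's x, y, z normalised to -1 to 1, where 1 is 10 degrees. A call has 1 to 12 rows; each row shifts and turns the pose as measured when the row begins; what a row does not reach is not made up. A row lasts 1/8 s, in which the tool goes at most 62.5 mm and 10.7 degrees, less where a joint would pass 70% of its speed; a pose out of reach is approached as far as the arm can. A call with a number of a shift or a turn outside -1 to 1 is refused whole. A call with a gripper value outside its range is refused whole. The fingers move at their own pace and stop on an object; the grip force is fixed at half the most. Time passes only in rows, so rows that do not move let the fingers close. It gives the time, the measured TCP pose, the force and the opening at its end, in the units of the state.
- sense(): the state, without advancing time (a new reading comes with each control period).
- capture(name): name is "scene" or "top"; returns the picture (384x512x3 uint8, red, green, blue); there is no depth.
- camera_params(name): a dict with "vfov" (degrees; the focal length in pixels is half the picture's height over the tangent of half this angle, whatever the lens; pixels are square), "cx", "cy" (the principal point, pixels), "R" (3x3) and "t" (3): a world point X has camera coordinates R X + t. Camera axes: x right, y down, z forward; pixel columns grow to the right and rows downward; lengths in m; the calibration is good to about 2 mm. A picture is of the moment at which its call begins. camera_params takes no time and is no camera call.
- finish_job(): hands the job in, once; it reports no verdict.
The state is a dict: "time_s": time; "joints": joint angles; "joint_velocities": joint speeds; "effort": joint torques, N m; "tcp_pos": TCP position; "ee_rot": TCP orientation; "wrist_force": force on the tool from outside, world axes, zero at the start; "moment": the same for the moment, N m; "gripper_width": opening from 0.0 (shut) to 1.0 (fully open).
Only numpy, scipy, OpenCV 4.12 (cv2) and the standard library are available. Lean on these libraries where they do the work, as an engineer would, in place of code of your own. Each camera call takes 0.05 s, during which the arm holds its last target.

### The job

Get the ham stand ready for the next ham: its head has slid down, so draw the shaft out of the bush by its tail until the head's shoulder comes up against the bush, then take the R-clip from the cork trivet and push its straight leg through the cross-hole from above, with its bent leg riding over the shaft, until the clip snaps fully home. Let go of it and leave the other things on the worktop where they are.

Things in the scene. Friction and masses are not known exactly. Their poses are not given: they have to be found in the camera images.
- stand: Ham stand, fixed: wooden plank 400 x 180 mm, top at 30 mm. Origin: centre of the plank's underside; x runs along the plank to the spiked rest, z up. At the -x end two bent steel bars carry a steel bush (32 mm outside, 50 mm long); its axis lies in the stand's x-z plane at 45 degrees, rising towards the stand's -x. The head with its hoof ring hangs below the bush on a shaft that slides in it.
- bush_face (a point): Centre of the bush's upper, outer end face, 255 mm above the worktop, where the shaft's tail comes out. z = along the shaft's axis, out and up (45 degrees); x = square to it in the stand's upright plane, up (45 degrees from vertical); y level. The tail is a plain steel bar, diameter 20 mm, that can be gripped from above; it stands out by 24.5 mm plus the value of shaft.
- shaft (a joint): How far the head's shaft has been drawn out through the bush, m: 0 = slid down, 0.024 = fully out, the head's shoulder hard against the bush's lower face (a rigid stop). Starts at 0 to 0.008. It slides stiffly (12 to 18 N to draw out) and stays where it is left; it is loose in turning.
- pin_point (a point): Point on the shaft's axis, 6.5 mm outside the bush's face, where the middle of the cross-hole stands once the shaft is fully out (before that the bush covers it). Axes as bush_face. Hole: square, 6.2 mm, right through the 20 mm shaft, edge just broken. The shaft turns by hand (0.05 N m) up to 0.75 rad either way from the hole lying along x; how it starts is not reported: look, or feel for the mouth.
- trivet: Round cork trivet, diameter 180 mm, 10 mm thick, fixed to the worktop. Origin: centre of its underside.
- clip: R-clip of 5 mm round spring steel wire, 91 mm long, lying flat on the trivet. Origin: on the wire's underside, on the straight leg's line where it joins the loop. x = along the straight leg to its tip, y = from the straight leg towards the bent leg, z = normal of the clip's plane (up as it lies); all wires are centred at z = 2.5 mm. The straight leg runs along y = 0 from x = 0 to 77.5 mm.
- clip_loop (a point): Centre of the clip's loop (x 0, y 10.5, z 2.5 mm on the clip), the place to hold it. The loop is 26 mm wide outside (y -2.5 to 23.5 mm), with straight parallel sides from x = -4 to 4 mm, and reaches back to x = -13.5 mm. Axes as clip.
- clip_tip (a point): Tip of the clip's straight leg (x 77.5, y 0, z 2.5 mm on the clip), a flat end with a 0.7 mm chamfer. Axes as clip.
- clip_seat (a point): The point on the straight leg's axis, 42 mm from the origin, that lies at pin_point when the clip is home with the shaft in its hump. Pushed well beyond that, the loop's neck rides up on the shaft. Axes as clip.
- clip_leg (a joint): Angle (rad) by which the sprung bent leg stands open: 0 at rest, about 0.1 riding over the shaft, nearly 0 when home. It narrows at x = 31 and 54 mm either side of the hump and flares to its end at x = 71, y = 18 mm. The straight leg is well inside the hole before it meets the shaft; riding over takes a push of roughly 6 to 15 N, then it snaps in.
- pan: Small dark enamelled paella pan, diameter 200 mm, 36 mm high, two loop handles (44 mm high). Origin: centre of its underside. Bystander.
- jar: White ceramic jar with a steel twist cap, diameter 88 mm, 106 mm high. Origin: centre of its underside. Bystander.
- mill: Turned walnut pepper mill, diameter 58 mm, 170 mm high. Origin: centre of its underside. Bystander.
- canister: Steel canister with a wooden lid, diameter 84 mm, 138 mm high. Origin: centre of its underside. Bystander.
- bowl: Terracotta bowl, diameter 100 mm, 45 mm high. Origin: centre of its underside. Bystander.
- spoon: Olive wood spoon, 280 mm long, lying along its x. Origin: middle of its underside. Bystander.
- tongs: Steel kitchen tongs, 240 mm long, 26 mm high, lying along their x. Origin: about their middle, on the underside. Bystander.

How it is judged:
By the outcome, as a careful person would: the job done as asked, in the order asked, and still so for the second after the job is handed in, with the robot touching nothing.
It also fails if it takes over 72 s, if anything falls off the work surface, if the arm or the gripper's body presses on something with over 40 N, if the wrist force passes 120 N, or if a joint passes its speed limit or range.

## Working session

There is one attempt and no reset: what is moved stays moved. The work goes in short steps, Python scripts to look and compute and a shell command to move; the robot and the scene stay as the last step left them, time stands still between calls to the robot, and variables do not carry over. Pictures are saved under pics/ and viewed, and the job is handed in when it is done.

```bash
ls; mkdir -p pics; cat > h.py <<'E'
import numpy as np, cv2
from station import sense, capture, camera_params, tcp_to_grasp
def snap(n,f):
    im=capture(n); cv2.imwrite('pics/'+f+'.png',im[:,:,::-1]); return im
def crop(src,dst,x0,y0,x1,y1,s):
    im=cv2.imread('pics/'+src+'.png')[y0:y1,x0:x1]
    cv2.imwrite('pics/'+dst+'.png',cv2.resize(im,None,fx=s,fy=s,interpolation=cv2.INTER_CUBIC))
def par(n):
    p=camera_params(n); f=192/np.tan(np.radians(p['vfov'])/2); return f,p['cx'],p['cy'],np.array(p['R']),np.array(p['t'])
def proj(n,X):
    f,cx,cy,R,t=par(n); c=np.atleast_2d(X)@R.T+t; return np.c_[cx+f*c[:,0]/c[:,2],cy+f*c[:,1]/c[:,2]]
def onz(n,u,v,z):
    f,cx,cy,R,t=par(n); d=R.T@np.array([(u-cx)/f,(v-cy)/f,1]); o=-R.T@t; return o+d*(z-o[2])/d[2]
def tri(uv):
    A=[];b=[]
    for n,(u,v) in uv.items():
        f,cx,cy,R,t=par(n); d=R.T@np.array([(u-cx)/f,(v-cy)/f,1]); d/=np.linalg.norm(d); o=-R.T@t
        P=np.eye(3)-np.outer(d,d); A.append(P); b.append(P@o)
    x,r,_,_=np.linalg.lstsq(np.vstack(A),np.hstack(b),rcond=None); return x,np.sqrt(r)
E
python3 - <<'E'
from h import *
np.set_printoptions(suppress=True,precision=4)
for n in('scene','top'):
    snap(n,n+'0'); p=camera_params(n); print(n,p, -np.array(p['R']).T@p['t'])
print(sense(),tcp_to_grasp)
E
```

```text
pics
scene {'vfov': 49.86950462847404, 'cx': 258.8976034372579, 'cy': 188.93707405324858, 'R': array([[-0.8562,  0.5165, -0.0165],
       [ 0.3597,  0.5727, -0.7366],
       [-0.371 , -0.6366, -0.6761]]), 't': array([ 0.46  , -0.0672,  1.5946])} [1.0095 0.816  1.0362]
top {'vfov': 44.93782594394421, 'cx': 248.69407242749864, 'cy': 187.03959483169442, 'R': array([[-0.0271, -0.9996, -0.0055],
       [-0.9805,  0.0277, -0.1948],
       [ 0.1949,  0.0001, -0.9808]]), 't': array([-0.0195,  0.55  ,  1.8319])} [ 0.1818 -0.035   1.9038]
{'time_s': 0.1, 'joints': array([ 80.7637,  22.0845,   0.3884,  -0.0239, -68.4117, -14.8157]), 'joint_velocities': array([ 0.112 , -0.177 ,  0.118 ,  0.0614, -0.0546, -0.0327]), 'effort': array([ -0.0008, -39.169 ,  18.7936,   4.2319,   0.0135,  -0.0001]), 'tcp_pos': array([0.2545, 0.5702, 0.2216]), 'ee_rot': array([[ 0.9131, -0.4077, -0.0007],
       [-0.4077, -0.9131, -0.0018],
       [ 0.0001,  0.0019, -1.    ]]), 'wrist_force': array([0.0393, 0.1918, 0.3293]), 'moment': array([-0.0259,  0.0234, -0.0245]), 'gripper_width': 0.9970431289875733} -0.0187
```

```bash
python3 -m inch --help 2>&1 | head -5; ls
```

```text
invalid input: not JSON, or not a number
h.py
pics
```

View pics/scene0.png

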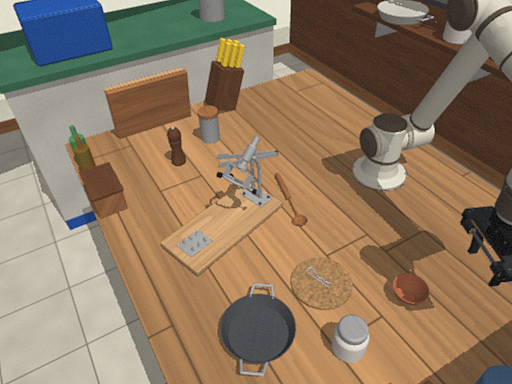

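View pics/top0.png

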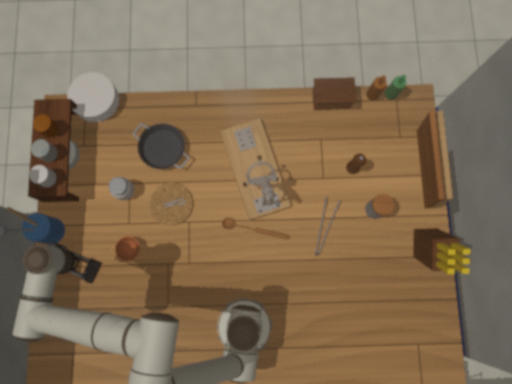

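```bash
python3 - <<'E'
from h import *
crop('scene0','c1',200,120,300,220,7)
crop('top0','c2',215,110,300,225,6)
crop('scene0','c3',285,250,360,310,9)
crop('top0','c4',145,180,200,230,11)
E
```

```text
(no output)
```

View pics/c1.png

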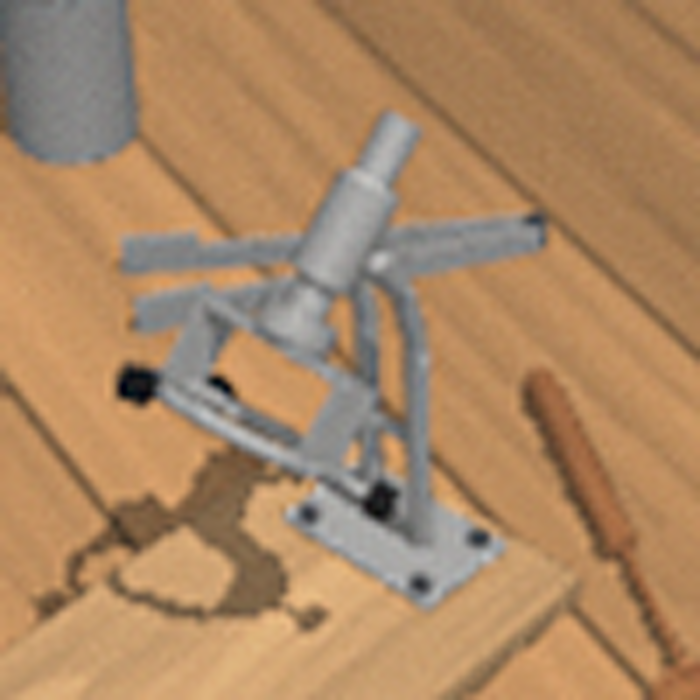

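View pics/c2.png

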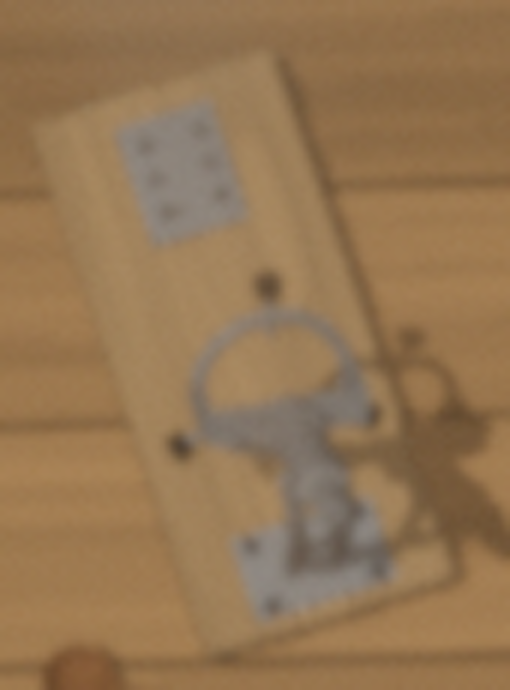

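View pics/c3.png

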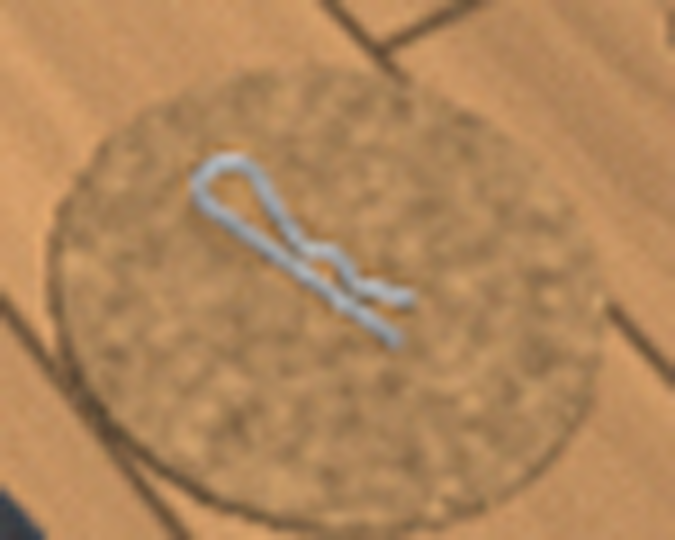

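View pics/c4.png

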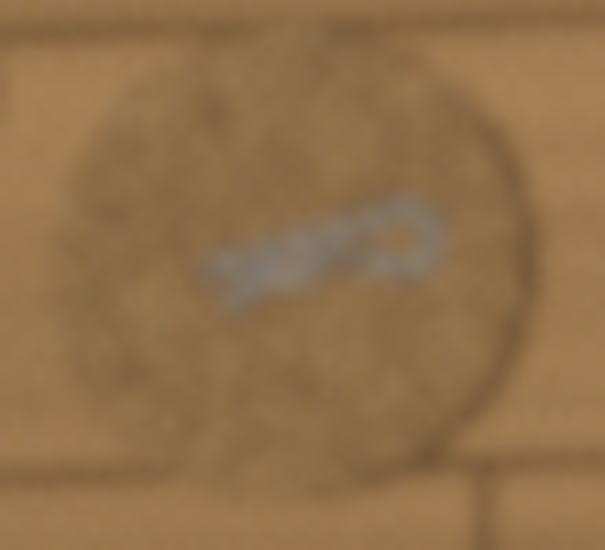

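```bash
python3 - <<'E'
from h import *
crop('scene0','c5',155,180,290,280,5.9)
crop('scene0','c6',225,125,275,175,12)
E
```

```text
(no output)
```

View pics/c5.png

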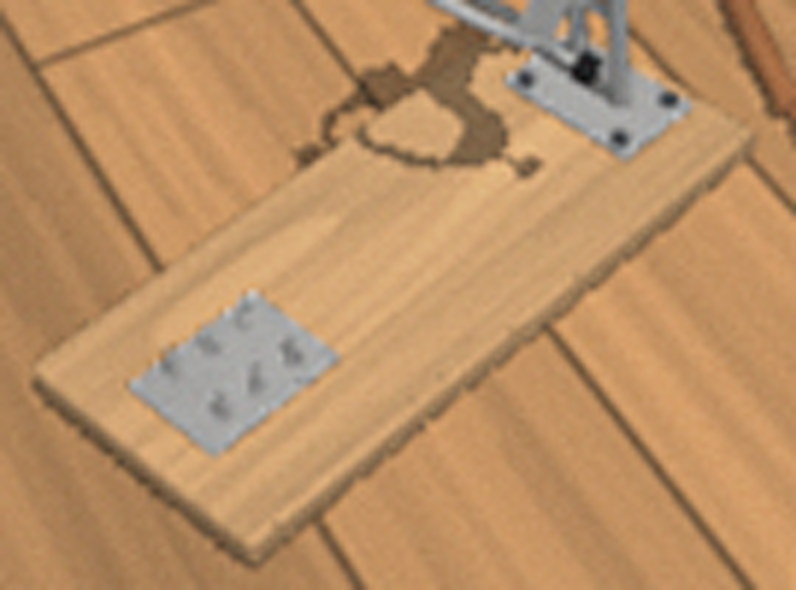

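View pics/c6.png

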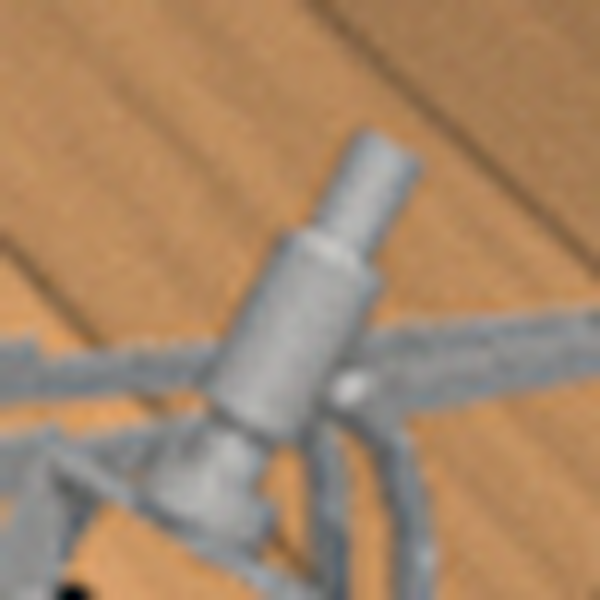

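```bash
cat > fit.py <<'E'
from h import *
from scipy.optimize import least_squares
np.set_printoptions(suppress=True,precision=4)
def un(x0,y0,s,pts): return (np.array(pts,float)+.5)/s-.5+[x0,y0]
Tp=un(215,110,6,[(40,125),(268,52),(460,578),(210,655)])
Sp=un(155,180,5.9,[(38,372),(252,549),(752,137)])
Sa=un(225,125,12,[(333,256),(395,145),(250,418)])
def W(p,q):
    x,y,th=p; c,s=np.cos(th),np.sin(th); q=np.atleast_2d(q)
    return np.c_[x+c*q[:,0]-s*q[:,1],y+s*q[:,0]+c*q[:,1],q[:,2]]
a=np.array([-1,0,1])/2**.5
# stand corners
def corners(): return dict(A=(.2,.09,.03),B=(.2,-.09,.03),C=(-.2,-.09,.03),D=(-.2,.09,.03))
C=corners()
# order in images: decide by trying
def res(p,use_ax=True):
    # top: TL,TR,BR,BL ; x axis points to rest (up in top). 
    Q=lambda n:C[n]
    rt=proj('top',W(p[:3],[Q('A'),Q('B'),Q('C'),Q('D')]))-Tp
    rs=proj('scene',W(p[:3],[Q('B'),Q('A'),Q('D')]))-Sp
    f=np.array([p[3],0,.255])
    ra=proj('scene',W(p[:3],[f,f+a*p[4],f-a*.05]))-Sa
    return np.r_[rt.ravel()*1.0,rs.ravel(),ra.ravel()]
if __name__=='__main__':
    m=onz('top',*Tp.mean(0),.03); e=onz('top',*Tp[:2].mean(0),.03)-m
    r=least_squares(res,[m[0],m[1],np.arctan2(e[1],e[0]),-.1,.03])
    print(r.x,np.degrees(r.x[2])); print(r.fun.reshape(-1,2))
    f=np.array([r.x[3],0,.255]); print('face',W(r.x,f),'pin',W(r.x,f+a*.0065),'axis',W(np.r_[0,0,r.x[2]],a))
    # clip
    P=un(285,250,9,[(398,341),(200,200),(410,298),(232,160),(300,268)])
    for q in P: print(onz('scene',*q,.0125))
    print(onz('top',*un(145,180,11,[(310,250)])[0],.0125),onz('top',*un(145,180,11,[(440,240)])[0],.0125))
E
python3 fit.py
```

```text
[ 0.6362 -0.0604  0.2959 -0.1495  0.032 ] 16.952511817095825
[[-2.2652 -0.0556]
 [ 0.1361 -0.8525]
 [-0.3276 -0.1138]
 [-0.4905  1.0082]
 [-1.7673 -1.0971]
 [-0.201  -0.3123]
 [ 1.0159 -1.6385]
 [ 0.2246 -0.3274]
 [-0.2751 -0.1417]
 [-0.0991  0.2354]]Traceback (most recent call last):
  File "fit.py", line 28, in <module>
    f=np.array([r.x[3],0,.255]); print('face',W(r.x,f),'pin',W(r.x,f+a*.0065),'axis',W(np.r_[0,0,r.x[2]],a))
                                              ~^^^^^^^
  File "fit.py", line 9, in W
    x,y,th=p; c,s=np.cos(th),np.sin(th); q=np.atleast_2d(q)
    ^^^^^^
ValueError: too many values to unpack (expected 3)
```

```bash
sed -i 's/W(r.x,f)/W(r.x[:3],f)/; s/W(r.x,f+/W(r.x[:3],f+/' fit.py; python3 fit.py|tail -9; cat > ov.py <<'E'
from fit import *
def overlay(cam,src,dst,p,xb,tail,box,s):
    x0,y0,x1,y1=box
    im=cv2.imread('pics/'+src+'.png')[y0:y1,x0:x1]; im=cv2.resize(im,None,fx=s,fy=s,interpolation=cv2.INTER_CUBIC)
    def L(P,col=(0,0,255)):
        q=(proj(cam,W(p,P))-[x0,y0]+.5)*s-.5
        cv2.polylines(im,[np.round(q*8).astype(int)],False,col,1,cv2.LINE_AA,3)
    L([C[k] for k in 'ABCDA'])
    L([np.array(C[k])-[0,0,.03] for k in 'ABCDA'],(255,0,0))
    u=np.array([1,0,1])/2**.5; y=np.array([0,1,0]); t=np.linspace(0,2*np.pi,60)[:,None]; f=np.array([xb,0,.255])
    for h,r in((0,.016),(-.05,.016),(0,.01),(tail,.01)): L(f+a*h+r*(u*np.cos(t)+y*np.sin(t)),(0,255,0))
    cv2.imwrite('pics/'+dst+'.png',im)
E
cat > o1.py <<'E'
from ov import *
p=[.6362,-.0604,.2959]
overlay('scene','scene0','o1',p,-.1495,.032,(155,120,290,280),4)
overlay('top','top0','o2',p,-.1495,.032,(215,110,300,225),5)
E
python3 o1.py
```

```text
[-0.2751 -0.1417]
 [-0.0991  0.2354]]
face [[ 0.4932 -0.104   0.255 ]] pin [[ 0.4888 -0.1054  0.2596]] axis [[-0.6764 -0.2062  0.7071]]
[0.4944 0.3217 0.0125]
[0.5161 0.2434 0.0125]
[0.4809 0.3108 0.0125]
[0.4973 0.2358 0.0125]
[0.5042 0.2826 0.0125]
[0.5022 0.2807 0.0125] [0.5047 0.2319 0.0125]
```

View pics/o1.png

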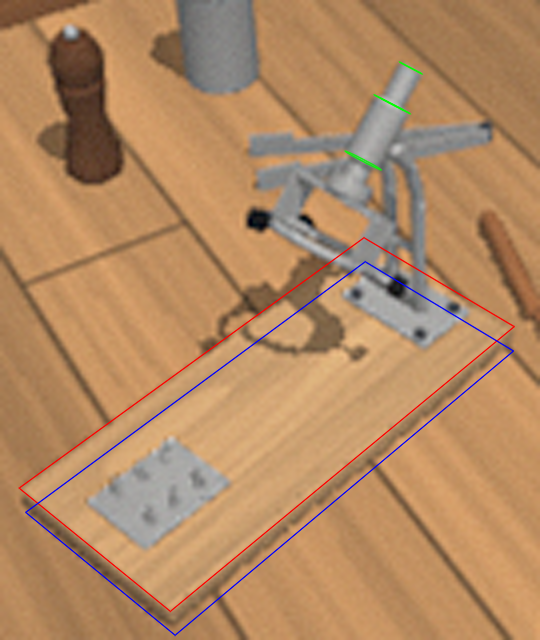

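View pics/o2.png

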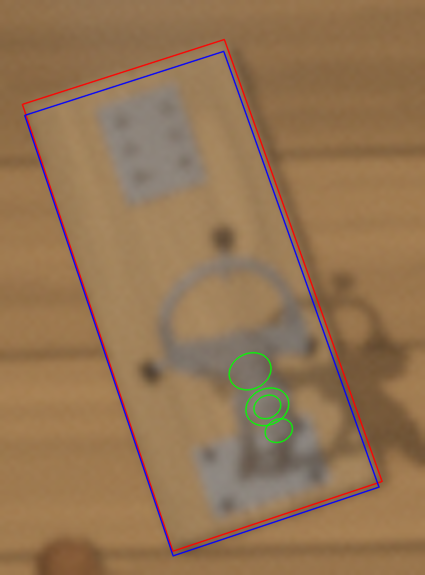

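```bash
python3 - <<'E'
from h import *
for n in('scene','top'): print(n,proj(n,[[0,0,0],[0,0,.4],[.2545,.5702,.2216]]))
g=cv2.cvtColor(cv2.imread('pics/top0.png'),cv2.COLOR_BGR2GRAY).astype(float)
# table far edge in top: gradient rows 80-110
d=np.diff(cv2.GaussianBlur(g,(5,3),0),axis=0)
pts=[]
for x in list(range(125,310,12))+list(range(360,366,6))+list(range(410,434,8)):
    c=d[84:104,x]; i=np.argmin(c); pts.append((x,84+i+.5,c[i]))
print(np.round(pts,1).tolist())
crop('top0','c7',30,70,440,110,1.9)
E
```

```text
scene [[378.03994959 171.54396421]
 [400.3105145   76.09683069]
 [481.81546843 267.45215582]]
top [[243.75111903 326.42199012]
 [241.68952036 339.28382545]
 [ 81.98987734 263.22244117]]
[[125.0, 92.5, -18.8], [137.0, 91.5, -11.9], [149.0, 91.5, -13.1], [161.0, 91.5, -12.8], [173.0, 90.5, -12.1], [185.0, 90.5, -11.8], [197.0, 90.5, -13.0], [209.0, 89.5, -11.9], [221.0, 89.5, -11.0], [233.0, 89.5, -9.1], [245.0, 88.5, -6.7], [257.0, 88.5, -11.5], [269.0, 88.5, -12.6], [281.0, 87.5, -12.7], [293.0, 87.5, -12.2], [305.0, 87.5, -9.8], [360.0, 85.5, -17.3], [410.0, 84.5, -13.0], [418.0, 84.5, -10.7], [426.0, 84.5, -9.0]]
```

View pics/c7.png

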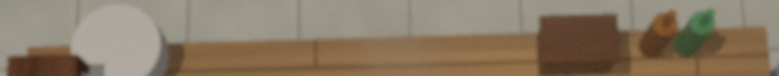

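```bash
python3 - <<'E'
from h import *
ims=[]
im=cv2.imread('pics/scene0.png')
for (x,y) in((162,243),(198,270),(282,203),(245,185)):
    c=cv2.resize(im[y-12:y+12,x-12:x+12],None,fx=16,fy=16,interpolation=cv2.INTER_NEAREST); ims.append(c)
cv2.imwrite('pics/c8.png',np.vstack([np.hstack(ims[:2]),np.hstack(ims[2:])]))
im=cv2.imread('pics/top0.png');ims=[]
for (x,y) in((222,131),(260,119),(291,206),(250,219)):
    c=cv2.resize(im[y-12:y+12,x-12:x+12],None,fx=12,fy=12,interpolation=cv2.INTER_NEAREST); ims.append(c)
cv2.imwrite('pics/c9.png',np.vstack([np.hstack(ims[:2]),np.hstack(ims[2:])]))
E
```

```text
(no output)
```

View pics/c8.png

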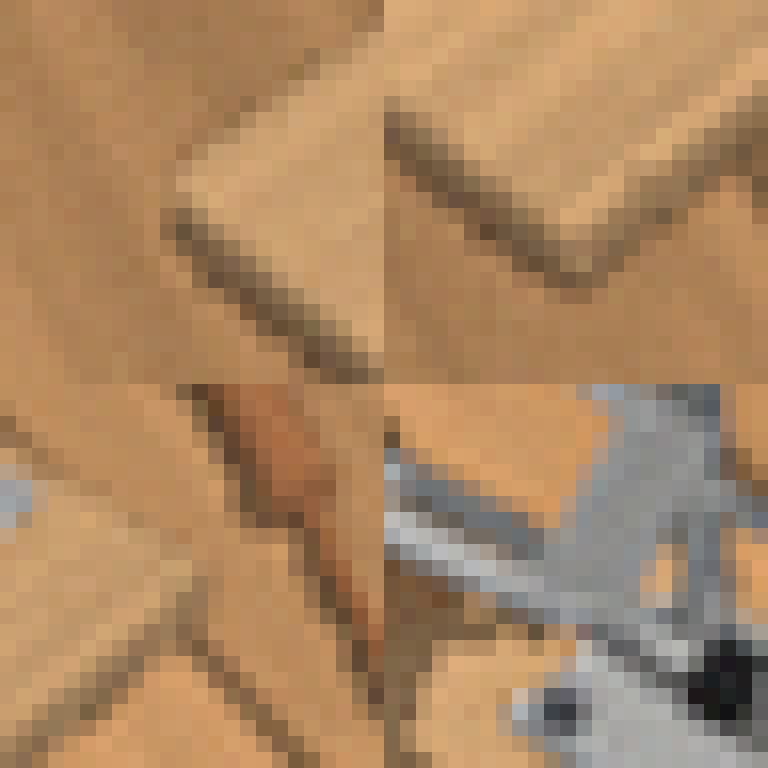

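View pics/c9.png

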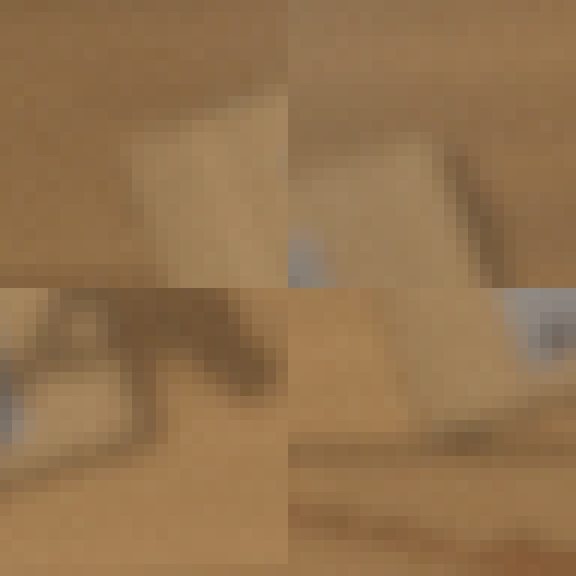

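```bash
cat > fit2.py <<'E'
from fit import *
Tp=np.array([(220.3,129.5),(259.3,117.7),(289.3,206.6),(248.9,218.3)])
Sp=np.array([(161,242.7),(197.3,271.6),(281.4,203.1)])
s=np.array([[1,1,0],[1,-1,0],[-1,-1,0],[-1,1,0]])
def res(p):
    Q=np.array([C[k] for k in 'ABCD'])-s*p[5]; Q[:,2]=p[6]
    rt=proj('top',W(p[:3],Q))-Tp
    rs=proj('scene',W(p[:3],Q[[1,0,3]]))-Sp
    f=np.array([p[3],p[7],.255])
    ra=proj('scene',W(p[:3],[f,f+a*p[4],f-a*.05]))-Sa
    return np.r_[rt.ravel()*.7,rs.ravel(),ra.ravel(),(p[6]-.03)/.003*1,p[7]/.001]
r=least_squares(res,[.636,-.06,.296,-.15,.032,.008,.03,0])
p=r.x; print(p,np.degrees(p[2])); print(r.fun[:-2].reshape(-1,2))
f=np.array([p[3],p[7],.255]); print('face',W(p[:3],f),'pin',W(p[:3],f+a*.0065))
E
python3 fit2.py
```

```text
[ 0.6376 -0.0589  0.2909 -0.1502  0.0328  0.0037  0.0278 -0.0002] 16.664955427590346
[[-0.2481  0.7604]
 [-0.4124  0.4551]
 [-0.1156 -0.9985]
 [ 0.0834  0.0192]
 [-0.279  -0.5477]
 [-0.551   0.1825]
 [ 0.1987 -0.8108]
 [ 0.3865  0.0256]
 [ 0.0244  0.0127]
 [ 0.0139  0.579 ]]
face [[ 0.4937 -0.1021  0.255 ]] pin [[ 0.4893 -0.1035  0.2596]]
```

```bash
python3 - <<'E'
from h import *
im=cv2.imread('pics/top0.png')[160:222,240:300]
im=cv2.resize(im,None,fx=10,fy=10,interpolation=cv2.INTER_LANCZOS4)
im=np.clip((im.astype(float)-40)*1.7,0,255).astype(np.uint8)
cv2.imwrite('pics/c10.png',im[:600])
crop('scene0','c11',210,140,285,195,10)
E
```

```text
(no output)
```

View pics/c10.png

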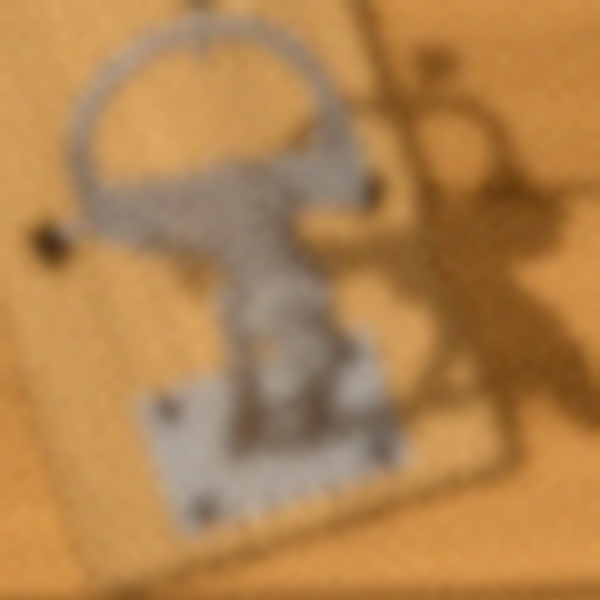

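View pics/c11.png

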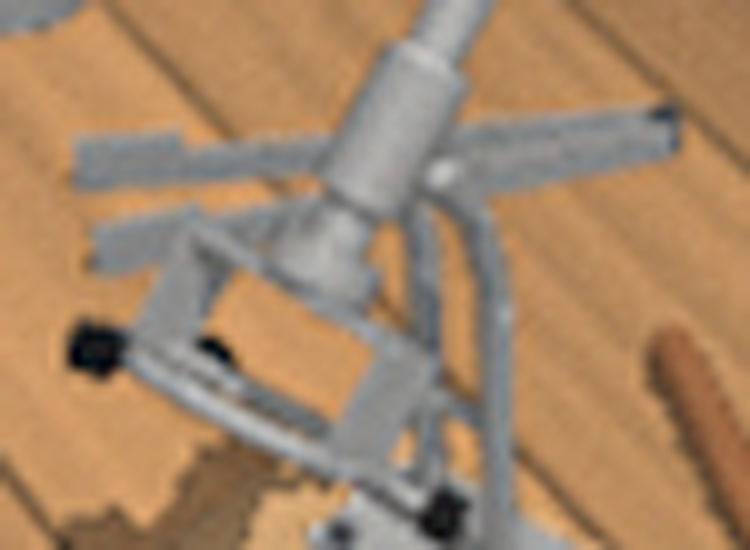

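```bash
python3 -m inch '[{"z":0.9,"az":-1,"jaw":0},{"z":0.9,"y":-0.6,"az":-1},{"z":0.8,"y":-1,"az":-1},{"y":-1,"az":-1,"x":0.3},{"y":-1,"az":-1,"x":0.3},{"y":-1,"az":-1,"x":0.3},{"y":-1,"az":-1,"x":0.3},{"y":-1,"az":-1,"x":0.3}]'; python3 -c "
from station import sense
s=sense();print(s['joints'],s['tcp_pos'],s['ee_rot'])"
```

```text
[ 8.07637271e+01  2.20845458e+01  3.88432935e-01 -2.39297969e-02
 -6.84116650e+01 -1.48157221e+01] [0.25450909 0.57024856 0.22159729] [[ 9.13113221e-01 -4.07705502e-01 -6.85240340e-04]
 [-4.07706064e-01 -9.13111464e-01 -1.79432553e-03]
 [ 1.05855582e-04  1.91779901e-03 -9.99998155e-01]]$[0]: bad value
```

```bash
python3 -m inch '[{"jaw":0,"x":0,"y":0,"z":0.9,"ax":0,"ay":0,"az":-1},{"jaw":0,"x":0,"y":-0.6,"z":0.9,"ax":0,"ay":0,"az":-1},{"jaw":0,"x":0,"y":-1,"z":0.8,"ax":0,"ay":0,"az":-1},{"jaw":0,"x":0.3,"y":-1,"z":0,"ax":0,"ay":0,"az":-1},{"jaw":0,"x":0.3,"y":-1,"z":0,"ax":0,"ay":0,"az":-1},{"jaw":0,"x":0.3,"y":-1,"z":0,"ax":0,"ay":0,"az":-1},{"jaw":0,"x":0.3,"y":-1,"z":0,"ax":0,"ay":0,"az":-1},{"jaw":0,"x":0.3,"y":-1,"z":0,"ax":0,"ay":0,"az":-1}]'; python3 -c "
from station import sense
s=sense();print(s['joints'],s['tcp_pos'],s['ee_rot'])"
```

```text
time_s: 1.1
tcp_pos: [0.3411, 0.1809, 0.367]
ee_rot: [[-0.281, -0.96, -0.012], [-0.96, 0.281, 0.003], [0.001, 0.012, -1.0]]
wrist_force: [2.0, 0.9, 0.4]
gripper_width: 0.999
[ 51.82690856  -6.5315749  -12.87854611  -0.64266054 -83.97268964
 -68.07077746] [0.34113049 0.18090633 0.36698424] [[-0.28088049 -0.95966504 -0.01221276]
 [-0.95974221  0.28087109  0.00251324]
 [ 0.00101835  0.01242702 -0.99992226]]
```

```bash
python3 -m inch '[{"jaw":0,"x":0.1,"y":-1,"z":0.2,"ax":0,"ay":0,"az":-1},{"jaw":0,"x":0.1,"y":-1,"z":0.2,"ax":0,"ay":0,"az":-1},{"jaw":0,"x":0.1,"y":-1,"z":0.2,"ax":0,"ay":0,"az":-1},{"jaw":0,"x":0.1,"y":-1,"z":0.2,"ax":0,"ay":0,"az":-1},{"jaw":0,"x":0.1,"y":-0.5,"z":0.1,"ax":0,"ay":0,"az":-1},{"jaw":0,"x":0,"y":0,"z":0,"ax":0.29,"ay":-0.95,"az":0},{"jaw":0,"x":0,"y":0,"z":0,"ax":0.29,"ay":-0.95,"az":0}]'; python3 -c "
from station import sense
s=sense();print(s['joints'],s['tcp_pos'],s['ee_rot'])"
```

```text
time_s: 1.98
tcp_pos: [0.3705, -0.0975, 0.4189]
ee_rot: [[-0.872, -0.368, 0.323], [-0.351, 0.93, 0.112], [-0.341, -0.016, -0.94]]
wrist_force: [0.2, -0.1, -0.5]
gripper_width: 1.004
[  5.94595602 -17.0270233  -14.41564687  -4.66617951 -73.18185716
 -73.61548385] [ 0.37053647 -0.09754675  0.41893198] [[-0.87210367 -0.36787783  0.322647  ]
 [-0.35079443  0.9297433   0.11189579]
 [-0.34114286 -0.01559804 -0.93988204]]
```

```bash
cat > go.py <<'E'
from h import *
from scipy.spatial.transform import Rotation as Ro
np.set_printoptions(suppress=True,precision=3)
TH=np.radians(16.7); F=np.array([.4936,-.1025,.255])
xs=np.array([np.cos(TH),np.sin(TH),0]); ys=np.array([-np.sin(TH),np.cos(TH),0]); k=np.array([0,0,1.])
A=(k-xs)/2**.5; U=(k+xs)/2**.5
def Rg(sg=1):  # tool z=-A, tool y = sg*ys
    z=-A; y=sg*ys; return np.c_[np.cross(y,z),y,z]
def delta(pos,R,):
    s=sense(); p=s['tcp_pos']; Rc=s['ee_rot']
    rv=Ro.from_matrix(R@Rc.T).as_rotvec(degrees=True)
    print('t',round(s['time_s'],2),'tcp',p,'W',s['gripper_width'],'F',s['wrist_force'],'M',s['moment'],'j',s['joints'])
    print('rel bush  u,y,a mm',1e3*np.array([(p-F)@U,(p-F)@ys,(p-F)@A]))
    print('shift/60mm',(np.array(pos)-p)/.06,'turn/10deg',rv/10)
E
python3 -c "
from go import *
delta(F+A*.1,Rg(1))"
```

```text
t 1.98 tcp [ 0.371 -0.098  0.419] W 1.0041627273711067 F [ 0.202 -0.121 -0.54 ] M [-0.236  0.554 -0.004] j [  5.946 -17.027 -14.416  -4.666 -73.182 -73.615]
rel bush  u,y,a mm [ 33.575  40.108 198.26 ]
shift/60mm [ 0.922 -0.421 -1.554] turn/10deg [ 0.905 -2.338 -0.461]
```

```bash
python3 -m inch '[{"jaw":100,"x":0.3,"y":-0.14,"z":-0.5,"ax":0.3,"ay":-0.8,"az":-0.15},{"jaw":100,"x":0.3,"y":-0.14,"z":-0.5,"ax":0.3,"ay":-0.8,"az":-0.15},{"jaw":100,"x":0.3,"y":-0.14,"z":-0.5,"ax":0.3,"ay":-0.8,"az":-0.15},{"jaw":100,"x":0,"y":0,"z":0,"ax":0,"ay":0,"az":0}]'; python3 -c "
from go import *
delta(F+A*.1,Rg(1))
snap('scene','s1');crop('s1','s1c',180,90,300,190,6)
snap('top','t1');crop('t1','t1c',200,140,300,240,6)"
```

```text
time_s: 2.48
tcp_pos: [0.4209, -0.1233, 0.3281]
ee_rot: [[-0.664, -0.283, 0.693], [-0.199, 0.959, 0.201], [-0.721, -0.004, -0.693]]
wrist_force: [-1.4, -1.4, 0.9]
gripper_width: 0.654
t 2.48 tcp [ 0.421 -0.123  0.328] W 0.6539053725853398 F [-1.379 -1.441  0.925] M [-0.385  1.255 -0.057] j [-12.401 -15.846 -26.926 -31.758 -41.023 -43.961]
rel bush  u,y,a mm [ -1.736   0.994 105.18 ]
shift/60mm [ 0.083  0.008 -0.041] turn/10deg [-0.012  0.117  0.027]
```

View pics/s1c.png

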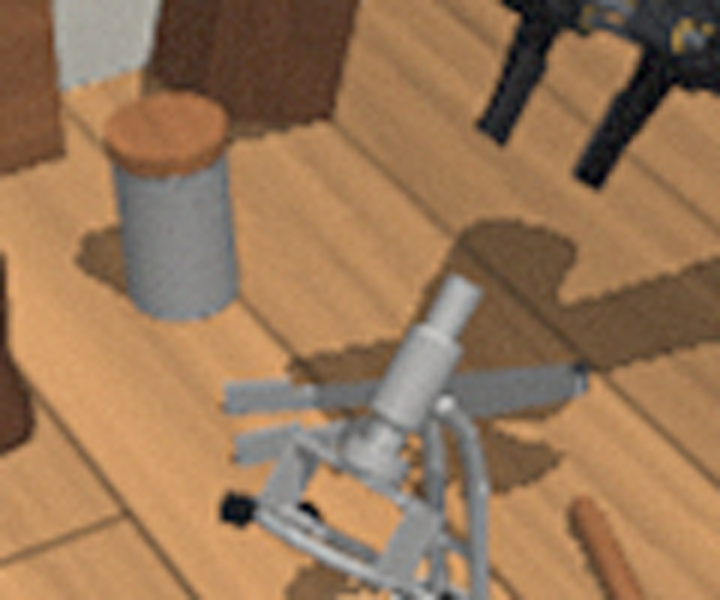

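View pics/t1c.png

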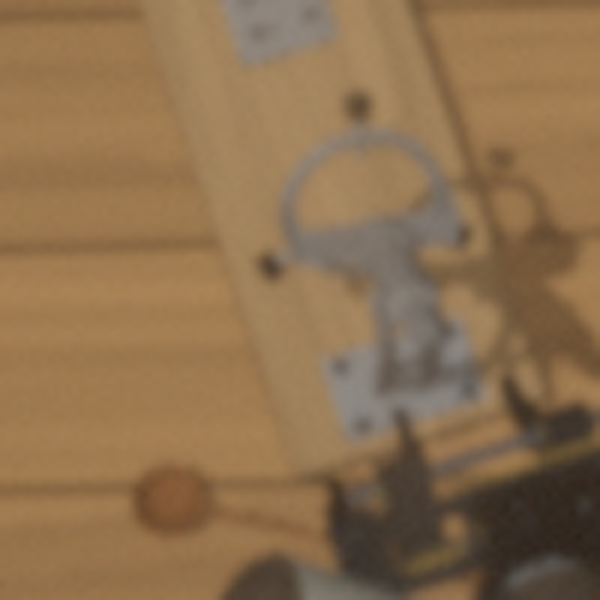

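```bash
python3 -m inch '[{"jaw":100,"x":0.37,"y":0.09,"z":-0.32,"ax":0,"ay":0.12,"az":0},{"jaw":100,"x":0.33,"y":0.1,"z":-0.35,"ax":0,"ay":0,"az":0},{"jaw":100,"x":0,"y":0,"z":0,"ax":0,"ay":0,"az":0}]'; python3 -c "
from go import *
delta(F+A*.01,Rg(1))"
```

```text
time_s: 2.95
tcp_pos: [0.4695, -0.1097, 0.2999]
ee_rot: [[-0.666, -0.297, 0.684], [-0.218, 0.955, 0.201], [-0.713, -0.015, -0.701]]
wrist_force: [-0.7, 0.1, 0.1]
gripper_width: 0.608
t 2.95 tcp [ 0.469 -0.11   0.3  ] W 0.6083188501654243 F [-0.725  0.12   0.064] M [-0.326  1.36  -0.01 ] j [ -7.266 -10.193 -27.223 -30.887 -33.898 -45.294]
rel bush  u,y,a mm [13.936  0.078 49.519]
shift/60mm [ 0.289  0.085 -0.63 ] turn/10deg [ 0.069  0.074 -0.056]
```

```bash
python3 -m inch '[{"jaw":100,"x":-0.12,"y":-0.04,"z":-0.2,"ax":0.06,"ay":0.07,"az":-0.05},{"jaw":100,"x":0,"y":0,"z":0,"ax":0,"ay":0,"az":0}]'; python3 -c "
from go import *
delta(F+A*.01,Rg(1))"
```

```text
time_s: 3.2
tcp_pos: [0.4626, -0.1111, 0.2903]
ee_rot: [[-0.674, -0.292, 0.679], [-0.209, 0.956, 0.204], [-0.709, -0.004, -0.705]]
wrist_force: [-0.0, 0.0, -0.8]
gripper_width: 0.607
t 3.2 tcp [ 0.463 -0.111  0.29 ] W 0.6074222035458207 F [-0.007  0.009 -0.772] M [-0.431  1.307 -0.027] j [ -8.316 -10.036 -27.852 -32.286 -34.201 -43.814]
rel bush  u,y,a mm [ 2.202  0.637 47.771]
shift/60mm [ 0.405  0.11  -0.471] turn/10deg [ 0.019  0.02  -0.029]
```

```bash
python3 -m inch '[{"jaw":100,"x":0.2,"y":0.05,"z":-0.24,"ax":0,"ay":0,"az":0},{"jaw":100,"x":0.2,"y":0.05,"z":-0.24,"ax":0,"ay":0,"az":0},{"jaw":100,"x":0,"y":0,"z":0,"ax":0,"ay":0,"az":0}]'; python3 -c "
from go import *
delta(F+A*.01,Rg(1))"
```

```text
time_s: 3.58
tcp_pos: [0.4881, -0.1054, 0.2608]
ee_rot: [[-0.673, -0.291, 0.68], [-0.209, 0.957, 0.203], [-0.71, -0.005, -0.704]]
wrist_force: [0.2, 0.0, -0.8]
gripper_width: 0.607
t 3.58 tcp [ 0.488 -0.105  0.261] W 0.6074809316900379 F [ 0.229  0.028 -0.768] M [-0.391  1.311 -0.002] j [ -7.419  -5.696 -28.02  -35.509 -29.849 -40.38 ]
rel bush  u,y,a mm [-0.222 -1.177  8.446]
shift/60mm [-0.021  0.014  0.021] turn/10deg [ 0.023  0.031 -0.022]
```

Now close on the tail.

```bash
python3 -m inch '[{"jaw":190,"x":0,"y":0,"z":0,"ax":0,"ay":0,"az":0},{"jaw":255,"x":0,"y":0,"z":0,"ax":0,"ay":0,"az":0},{"jaw":255,"x":0,"y":0,"z":0,"ax":0,"ay":0,"az":0},{"jaw":255,"x":0,"y":0,"z":0,"ax":0,"ay":0,"az":0}]'; python3 -c "
from go import *
delta(F+A*.01,Rg(1))
snap('scene','s2');crop('s2','s2c',200,110,290,180,8)"
```

```text
time_s: 4.08
tcp_pos: [0.4882, -0.1057, 0.2611]
ee_rot: [[-0.672, -0.291, 0.681], [-0.209, 0.957, 0.202], [-0.71, -0.006, -0.704]]
wrist_force: [-0.1, 0.9, -0.3]
gripper_width: 0.24
t 4.08 tcp [ 0.488 -0.106  0.261] W 0.23999956963360838 F [-0.101  0.907 -0.29 ] M [-0.344  1.312 -0.012] j [ -7.435  -5.701 -27.993 -35.469 -29.855 -40.388]
rel bush  u,y,a mm [ 0.027 -1.501  8.624]
shift/60mm [-0.023  0.019  0.016] turn/10deg [ 0.026  0.033 -0.022]
```

View pics/s2c.png

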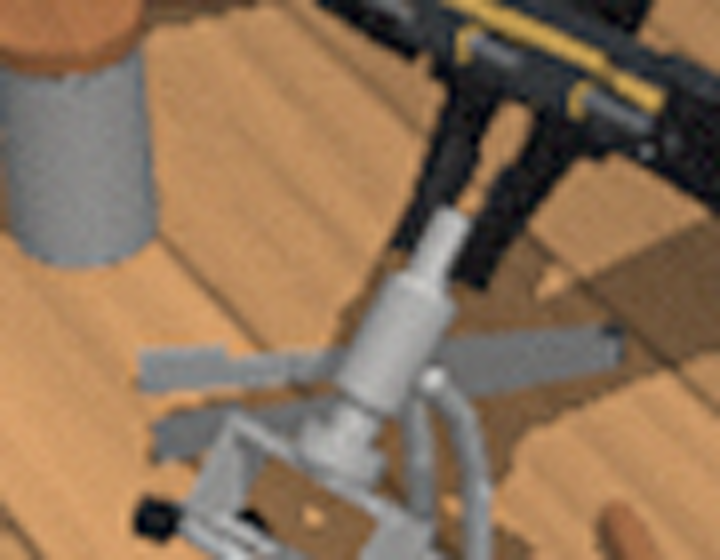

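```bash
python3 -m inch '[{"jaw":255,"x":-0.09,"y":-0.03,"z":0.09,"ax":0,"ay":0,"az":0},{"jaw":255,"x":-0.09,"y":-0.03,"z":0.09,"ax":0,"ay":0,"az":0},{"jaw":255,"x":0,"y":0,"z":0,"ax":0,"ay":0,"az":0}]'; python3 -c "
from go import *
delta(F+A*.032,Rg(1))
print(sense()['wrist_force']@A)
snap('scene','s3');crop('s3','s3c',200,110,290,180,8)"
```

```text
time_s: 4.5
tcp_pos: [0.4782, -0.109, 0.2717]
ee_rot: [[-0.672, -0.29, 0.681], [-0.207, 0.957, 0.203], [-0.711, -0.005, -0.704]]
wrist_force: [-3.3, -1.5, 2.1]
gripper_width: 0.221
t 4.5 tcp [ 0.478 -0.109  0.272] W 0.22104784163629607 F [-3.315 -1.459  2.148] M [-0.413  1.605 -0.054] j [ -8.057  -7.316 -27.975 -34.521 -31.494 -41.338]
rel bush  u,y,a mm [ 0.08  -1.838 23.586]
shift/60mm [-0.105  0.001  0.098] turn/10deg [ 0.019  0.035 -0.015]
4.060877083291967
```

View pics/s3c.png

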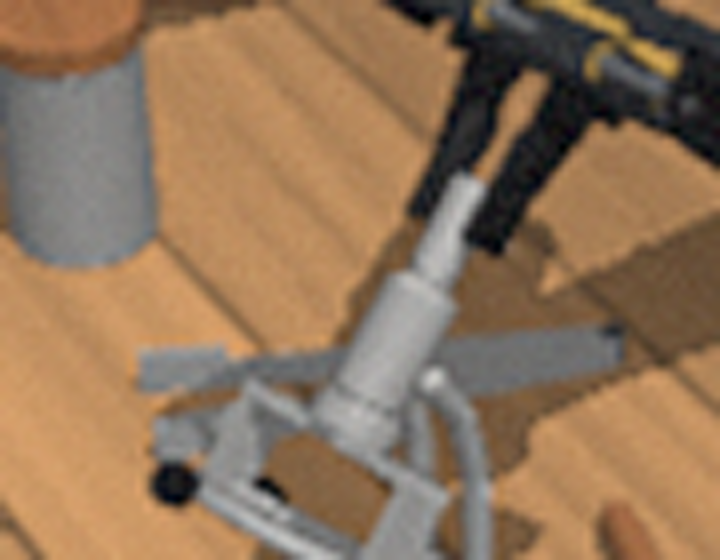

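```bash
python3 -m inch '[{"jaw":255,"x":-0.06,"y":-0.015,"z":0.06,"ax":0,"ay":0,"az":0},{"jaw":255,"x":-0.06,"y":-0.015,"z":0.06,"ax":0,"ay":0,"az":0}]'; python3 -c "
from go import *
delta(F+A*.032,Rg(1))
print(sense()['wrist_force']@A)"
python3 -m inch '[{"jaw":255,"x":-0.06,"y":-0.015,"z":0.06,"ax":0,"ay":0,"az":0}]'; python3 -c "
from go import *
delta(F+A*.032,Rg(1))
print(sense()['wrist_force']@A)
snap('scene','s4');crop('s4','s4c',200,110,290,180,8)"
```

```text
time_s: 4.8
tcp_pos: [0.4749, -0.1101, 0.2743]
ee_rot: [[-0.674, -0.283, 0.682], [-0.198, 0.959, 0.201], [-0.711, 0.001, -0.703]]
wrist_force: [34.4, 2.6, -27.1]
gripper_width: 0.214
t 4.8 tcp [ 0.475 -0.11   0.274] W 0.21390981501466136 F [ 34.375   2.568 -27.115] M [-1.473 -0.379 -1.603] j [ -8.214  -7.82  -28.083 -34.266 -31.814 -42.083]
rel bush  u,y,a mm [-0.559 -1.874 27.876]
shift/60mm [-0.049  0.018  0.055] turn/10deg [-0.012  0.031  0.028]
-42.97607620109039
time_s: 4.92
tcp_pos: [0.474, -0.1103, 0.2749]
ee_rot: [[-0.676, -0.279, 0.682], [-0.193, 0.96, 0.201], [-0.711, 0.004, -0.703]]
wrist_force: [34.7, 2.2, -27.6]
gripper_width: 0.217
t 4.92 tcp [ 0.474 -0.11   0.275] W 0.21706260290845678 F [ 34.744   2.164 -27.583] M [-1.439 -0.417 -1.512] j [ -8.249  -7.936 -28.106 -34.183 -31.912 -42.454]
rel bush  u,y,a mm [-0.788 -1.875 28.896]
shift/60mm [-0.035  0.022  0.046] turn/10deg [-0.032  0.024  0.049]
-43.47573532367808
```

View pics/s4c.png

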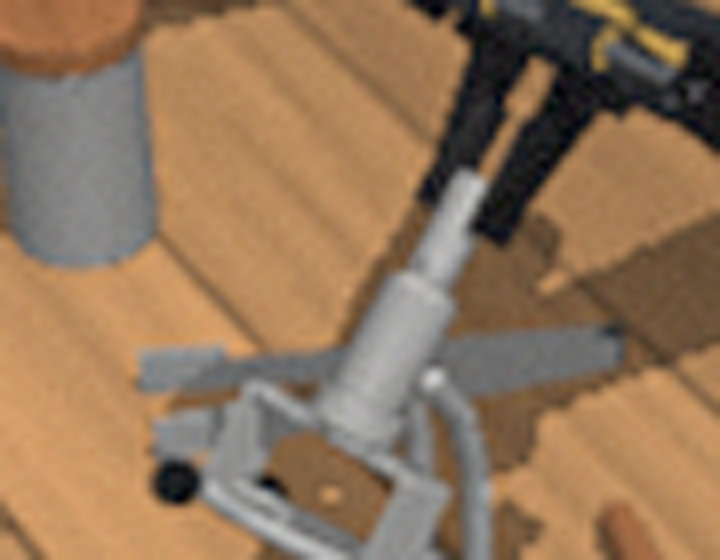

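```bash
python3 -m inch '[{"jaw":255,"x":0,"y":0,"z":0,"ax":0,"ay":0,"az":0},{"jaw":255,"x":0,"y":0,"z":0,"ax":-0.677,"ay":-0.203,"az":0.707},{"jaw":255,"x":0,"y":0,"z":0,"ax":-0.677,"ay":-0.203,"az":0.707},{"jaw":255,"x":0,"y":0,"z":0,"ax":-0.677,"ay":-0.203,"az":0.707},{"jaw":255,"x":0,"y":0,"z":0,"ax":0,"ay":0,"az":0}]'; python3 -c "
from go import *
delta(F+A*.03,Rg(1))
s=sense();print(s['wrist_force']@A,s['moment']@A)
snap('scene','s5');crop('s5','s5c',200,110,290,180,8)"
```

```text
time_s: 5.6
tcp_pos: [0.475, -0.1105, 0.2742]
ee_rot: [[-0.437, -0.587, 0.681], [-0.657, 0.726, 0.203], [-0.614, -0.359, -0.703]]
wrist_force: [1.9, 0.1, -1.8]
gripper_width: 0.219
t 5.6 tcp [ 0.475 -0.111  0.274] W 0.21887191711066925 F [ 1.933  0.06  -1.829] M [-0.438  1.22  -0.036] j [ -8.496  -7.707 -27.896 -34.557 -32.131 -11.183]
rel bush  u,y,a mm [-0.665 -2.347 27.821]
shift/60mm [-0.028  0.032  0.034] turn/10deg [ 2.051  0.644 -2.13 ]
-2.61503473602708 0.023169612430088436
```

View pics/s5c.png

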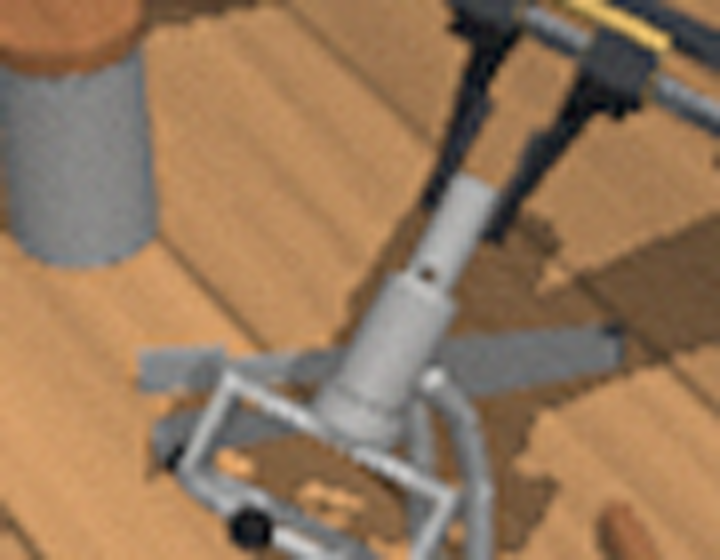

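```bash
python3 -m inch '[{"jaw":255,"x":0,"y":0,"z":0,"ax":-0.677,"ay":-0.203,"az":0.707},{"jaw":255,"x":0,"y":0,"z":0,"ax":-0.677,"ay":-0.203,"az":0.707}]'; python3 -c "
from go import *
delta(F+A*.03,Rg(1))
s=sense();print(s['wrist_force']@A,s['moment']@A)"
python3 -m inch '[{"jaw":255,"x":0,"y":0,"z":0,"ax":-0.677,"ay":-0.203,"az":0.707},{"jaw":255,"x":0,"y":0,"z":0,"ax":-0.677,"ay":-0.203,"az":0.707}]'; python3 -c "
from go import *
delta(F+A*.03,Rg(1))
s=sense();print(s['wrist_force']@A,s['moment']@A)
snap('scene','s6');crop('s6','s6c',200,110,290,180,8)"
```

```text
time_s: 5.9
tcp_pos: [0.4752, -0.1107, 0.2744]
ee_rot: [[-0.207, -0.702, 0.681], [-0.867, 0.454, 0.205], [-0.453, -0.548, -0.703]]
wrist_force: [3.3, -1.4, -1.5]
gripper_width: 0.22
t 5.9 tcp [ 0.475 -0.111  0.274] W 0.22011097125855972 F [ 3.271 -1.36  -1.542] M [-0.474  1.238 -0.222] j [ -8.685  -7.645 -27.762 -34.813 -32.312   9.331]
rel bush  u,y,a mm [-0.414 -2.576 27.818]
shift/60mm [-0.032  0.035  0.031] turn/10deg [ 3.417  1.06  -3.557]
-3.0297746667104795 -0.0877712640441714
time_s: 6.15
tcp_pos: [0.4755, -0.1108, 0.2745]
ee_rot: [[0.048, -0.73, 0.682], [-0.97, 0.129, 0.206], [-0.238, -0.671, -0.702]]
wrist_force: [4.6, -0.5, -2.1]
gripper_width: 0.218
t 6.15 tcp [ 0.476 -0.111  0.275] W 0.21824330169796127 F [ 4.595 -0.485 -2.079] M [-0.252  1.202 -0.466] j [ -8.89   -7.573 -27.614 -35.104 -32.515  29.797]
rel bush  u,y,a mm [-0.135 -2.769 27.763]
shift/60mm [-0.037  0.037  0.028] turn/10deg [ 4.777  1.476 -4.977]
-4.483201115611683 -0.40309226904956785
```

View pics/s6c.png

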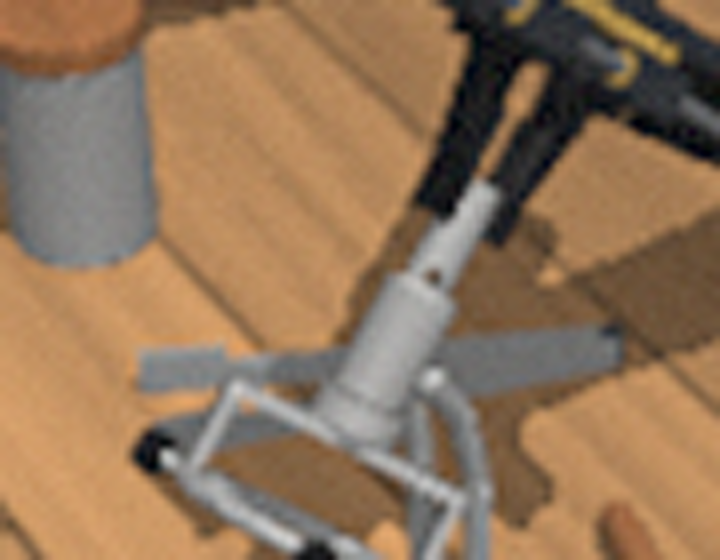

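```bash
python3 -c "
from go import *
F2=F-ys*.002
for ph in (-43,-20,0,10,20,30,43):
  c=np.cos(np.radians(ph));s=np.sin(np.radians(ph))
  n=U*c+ys*s; X=F2+A*.0065+.01*n
  f,cx,cy,R,t=par('scene'); v=-R.T@t-X; v/=np.linalg.norm(v)
  print(ph,(proj('scene',X)[0]-[200,110]+.5)*8-.5, 'facing',round(n@v,2))
print((proj('scene',[F2,F2+A*.0485])-[200,110]+.5)*8)
"
```

```text
-43 [406.673 262.003] facing 0.22
-20 [410.318 263.997] facing 0.58
0 [415.916 266.99 ] facing 0.83
10 [419.351 268.813] facing 0.91
20 [423.074 270.78 ] facing 0.97
30 [426.968 272.832] facing 1.0
43 [432.088 275.519] facing 0.99
[[421.527 288.652]
 [478.401 178.869]]
```

```bash
python3 -m inch '[{"jaw":255,"x":0,"y":0,"z":0,"ax":0,"ay":0,"az":0},{"jaw":255,"x":0,"y":0,"z":0,"ax":0,"ay":0,"az":0}]'; cat > ang.py <<'E'
from go import *
s=sense(); y=s['ee_rot'][:,1]
print('tool angle about A',np.degrees(np.arctan2(y@(-U),y@ys)),'M.A',s['moment']@A,'F',s['wrist_force'],[round(1e3*(s['tcp_pos']-F)@v,2) for v in(U,ys,A)],s['gripper_width']*87,s['time_s'])
E
python3 ang.py; python3 -m inch '[{"jaw":255,"x":0,"y":0,"z":0,"ax":0.677,"ay":0.203,"az":-0.707},{"jaw":255,"x":0,"y":0,"z":0,"ax":0.677,"ay":0.203,"az":-0.707},{"jaw":255,"x":0,"y":0,"z":0,"ax":0.677,"ay":0.203,"az":-0.707},{"jaw":255,"x":0,"y":0,"z":0,"ax":0.677,"ay":0.203,"az":-0.707},{"jaw":255,"x":0,"y":0,"z":0,"ax":0,"ay":0,"az":0}]'; python3 ang.py
```

```text
time_s: 6.45
tcp_pos: [0.4755, -0.1108, 0.2745]
ee_rot: [[0.045, -0.73, 0.682], [-0.969, 0.133, 0.206], [-0.241, -0.67, -0.702]]
wrist_force: [3.2, 0.8, -1.6]
gripper_width: 0.216
tool angle about A 70.30840152978583 M.A -0.21453070337177513 F [ 3.187  0.841 -1.637] [np.float64(-0.12), np.float64(-2.7), np.float64(27.75)] 18.767313908682066 6.45
time_s: 7.08
tcp_pos: [0.475, -0.1105, 0.2742]
ee_rot: [[-0.453, -0.575, 0.682], [-0.639, 0.742, 0.202], [-0.622, -0.344, -0.703]]
wrist_force: [1.8, 0.4, -2.2]
gripper_width: 0.22
tool angle about A 28.797110171358838 M.A -0.08358804817987098 F [ 1.787  0.434 -2.225] [np.float64(-0.6), np.float64(-2.29), np.float64(27.76)] 19.122161635010187 7.075
```

```bash
python3 -m inch '[{"jaw":255,"x":0,"y":0,"z":0,"ax":0.17,"ay":0.05,"az":-0.18},{"jaw":255,"x":0,"y":0,"z":0,"ax":0,"ay":0,"az":0}]'; python3 ang.py; python3 -c "
from go import *
snap('scene','s7');crop('s7','s7c',200,110,290,180,8)"
```

```text
time_s: 7.32
tcp_pos: [0.475, -0.1104, 0.2742]
ee_rot: [[-0.476, -0.556, 0.682], [-0.608, 0.768, 0.202], [-0.635, -0.319, -0.703]]
wrist_force: [2.4, -0.8, -1.9]
gripper_width: 0.217
tool angle about A 26.487579004325877 M.A -0.05690042196983727 F [ 2.443 -0.848 -1.95 ] [np.float64(-0.65), np.float64(-2.27), np.float64(27.75)] 18.921425544418202 7.325
```

View pics/s7c.png

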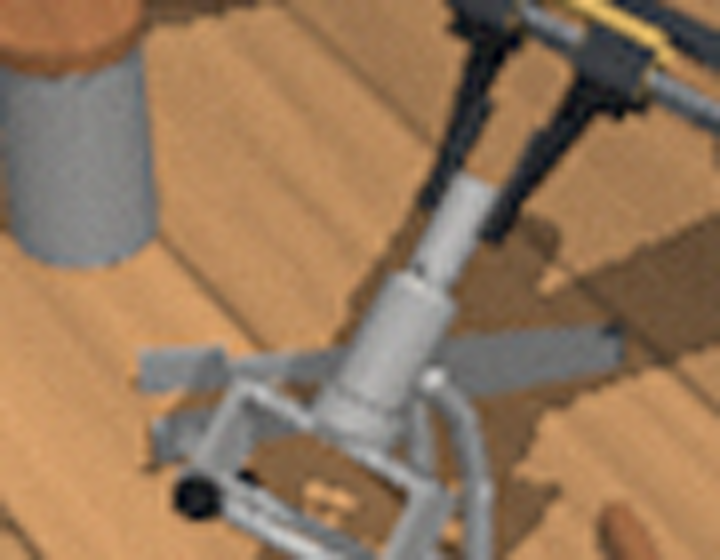

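```bash
python3 -m inch '[{"jaw":176,"x":0,"y":0,"z":0,"ax":0,"ay":0,"az":0},{"jaw":176,"x":0.02,"y":0.01,"z":0.01,"ax":0.6,"ay":0.18,"az":-0.63},{"jaw":176,"x":0.08,"y":0.02,"z":-0.08,"ax":0.6,"ay":0.18,"az":-0.63},{"jaw":176,"x":0.08,"y":0.02,"z":-0.08,"ax":0.6,"ay":0.18,"az":-0.63},{"jaw":176,"x":0,"y":0,"z":0,"ax":0,"ay":0,"az":0}]'; python3 ang.py
```

```text
time_s: 8.0
tcp_pos: [0.485, -0.1075, 0.266]
ee_rot: [[-0.678, -0.277, 0.681], [-0.193, 0.961, 0.198], [-0.709, 0.003, -0.705]]
wrist_force: [-0.4, -0.2, 0.6]
gripper_width: 0.307
tool angle about A -0.5471065839970314 M.A 0.013328915049017212 F [-0.418 -0.161  0.617] [np.float64(0.96), np.float64(-2.29), np.float64(14.57)] 26.717419408012145 8.0
```

```bash
python3 -m inch '[{"jaw":176,"x":0.045,"y":0.02,"z":-0.07,"ax":0,"ay":0,"az":0},{"jaw":176,"x":0.045,"y":0.015,"z":-0.047,"ax":0,"ay":0,"az":0},{"jaw":176,"x":0,"y":0,"z":0,"ax":0,"ay":0,"az":0}]'; python3 ang.py;python3 -m inch '[{"jaw":176,"x":0.022,"y":0.007,"z":-0.024,"ax":0,"ay":0,"az":0},{"jaw":176,"x":0.022,"y":0.007,"z":-0.024,"ax":0,"ay":0,"az":0}]'; python3 ang.py;
```

```text
time_s: 8.38
tcp_pos: [0.4905, -0.1054, 0.259]
ee_rot: [[-0.676, -0.281, 0.681], [-0.199, 0.96, 0.198], [-0.71, -0.001, -0.704]]
wrist_force: [0.1, 0.4, -0.2]
gripper_width: 0.307
tool angle about A -0.23044209955197112 M.A -0.02563115317880576 F [ 0.123  0.383 -0.217] [np.float64(0.18), np.float64(-1.85), np.float64(5.54)] 26.717401754964733 8.375
time_s: 8.62
tcp_pos: [0.4933, -0.1045, 0.2563]
ee_rot: [[-0.675, -0.281, 0.682], [-0.199, 0.96, 0.198], [-0.71, -0.002, -0.704]]
wrist_force: [-0.3, -0.3, 0.3]
gripper_width: 0.311
tool angle about A -0.17851647583831945 M.A -0.05208926086559057 F [-0.328 -0.26   0.305] [np.float64(0.28), np.float64(-1.88), np.float64(1.51)] 27.024089430377302 8.625
```

```bash
for i in 1 2; do :; done; python3 -m inch '[{"jaw":176,"x":0.012,"y":0.004,"z":-0.012,"ax":0,"ay":0,"az":0},{"jaw":176,"x":0.012,"y":0.004,"z":-0.012,"ax":0,"ay":0,"az":0}]'; python3 ang.py;python3 -m inch '[{"jaw":176,"x":0.012,"y":0.004,"z":-0.012,"ax":0,"ay":0,"az":0},{"jaw":176,"x":0.012,"y":0.004,"z":-0.012,"ax":0,"ay":0,"az":0}]'; python3 ang.py; 
```

```text
time_s: 8.88
tcp_pos: [0.4943, -0.1042, 0.2553]
ee_rot: [[-0.675, -0.282, 0.682], [-0.201, 0.959, 0.198], [-0.71, -0.003, -0.704]]
wrist_force: [-13.0, -2.0, 10.4]
gripper_width: 0.311
tool angle about A -0.09518546006042425 M.A 0.00031278339752188744 F [-12.985  -2.019  10.398] [np.float64(0.32), np.float64(-1.88), np.float64(0.05)] 27.022200950964564 8.875
time_s: 9.12
tcp_pos: [0.4943, -0.1042, 0.2554]
ee_rot: [[-0.674, -0.284, 0.682], [-0.203, 0.959, 0.198], [-0.71, -0.005, -0.704]]
wrist_force: [-9.1, -1.8, 7.1]
gripper_width: 0.309
tool angle about A 0.045148561518097936 M.A -0.07702339927765259 F [-9.096 -1.847  7.146] [np.float64(0.36), np.float64(-1.86), np.float64(0.15)] 26.90938594422276 9.125
```

```bash
python3 -m inch '[{"jaw":176,"x":-0.03,"y":-0.01,"z":0.03,"ax":0,"ay":0,"az":0},{"jaw":255,"x":0,"y":0,"z":0,"ax":0,"ay":0,"az":0},{"jaw":255,"x":0,"y":0,"z":0,"ax":0,"ay":0,"az":0},{"jaw":255,"x":0,"y":0,"z":0,"ax":0,"ay":0,"az":0},{"jaw":255,"x":0,"y":0,"z":0,"ax":0,"ay":0,"az":0}]'; python3 ang.py;python3 -m inch '[{"jaw":150,"x":0,"y":0,"z":0,"ax":0,"ay":0,"az":0},{"jaw":100,"x":0,"y":0,"z":0,"ax":0,"ay":0,"az":0}]'; python3 ang.py; 
```

```text
time_s: 9.75
tcp_pos: [0.4924, -0.1049, 0.2575]
ee_rot: [[-0.674, -0.284, 0.682], [-0.203, 0.959, 0.198], [-0.71, -0.005, -0.704]]
wrist_force: [-1.8, -0.5, 2.0]
gripper_width: 0.217
tool angle about A 0.0648628693250069 M.A -0.030456333904689048 F [-1.767 -0.462  2.029] [np.float64(0.44), np.float64(-1.93), np.float64(3.1)] 18.890549692924385 9.75
time_s: 10.0
tcp_pos: [0.4925, -0.1049, 0.2572]
ee_rot: [[-0.674, -0.284, 0.682], [-0.203, 0.959, 0.198], [-0.71, -0.005, -0.704]]
wrist_force: [0.5, -0.0, 0.7]
gripper_width: 0.37
tool angle about A 0.04780735800922009 M.A 0.003688951699314668 F [ 0.478 -0.047  0.704] [np.float64(0.33), np.float64(-1.94), np.float64(2.77)] 32.18063515006885 10.0
```

```bash
cat > clipov.py <<'E'
from go import *
import sys
def clipmodel(o,az):
    c,s=np.cos(np.radians(az)),np.sin(np.radians(az)); x=np.array([c,s,0]);y=np.array([-s,c,0])
    t=np.linspace(-np.pi/2,np.pi/2,20)
    loop=[(-4-7*0-9.5*np.cos(q)*.0-7*np.cos(q),10.5+10.5*np.sin(q)) for q in t]
    pts=[(77.5,0),(4,0),(-4,0)]+loop+[(-4,21),(4,21),(31,4.5),(42.5,12),(54,5),(71,18)]
    pts=np.array(pts)/1e3
    return np.array([np.r_[o,.0125]+p[0]*x+p[1]*y for p in pts])
if __name__=='__main__':
    az=float(sys.argv[1]); o=[float(sys.argv[2]),float(sys.argv[3])]; src=sys.argv[4]
    P=clipmodel(o,az)
    out=[]
    for cam,box,sc in(('scene',(295,258,345,300),12),('top',(150,185,200,227),12)):
        im=cv2.imread('pics/'+cam[0]+src+'.png') if src!='0' else cv2.imread('pics/'+cam+'0.png')
        x0,y0,x1,y1=box; im=cv2.resize(im[y0:y1,x0:x1],None,fx=sc,fy=sc,interpolation=cv2.INTER_CUBIC)
        q=(proj(cam,P)-[x0,y0]+.5)*sc-.5
        cv2.polylines(im,[np.round(q*8).astype(int)],False,(0,0,255),1,cv2.LINE_AA,3); out.append(im)
    cv2.imwrite('pics/co.png',cv2.resize(np.vstack(out),None,fx=.59,fy=.59))
    cv2.imwrite('pics/co.png',out[0])
E
python3 clipov.py 105 .5145 .2468 0
```

```text
(no output)
```

View pics/co.png

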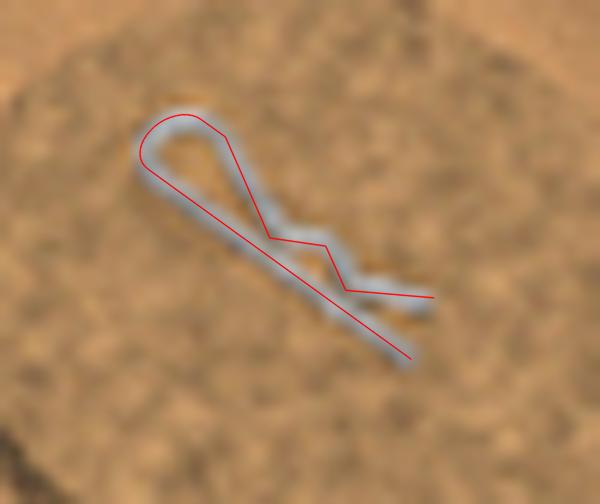

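```bash
python3 -m inch '[{"jaw":60,"x":-0.3,"y":-0.09,"z":0.32,"ax":0,"ay":0,"az":0},{"jaw":60,"x":-0.4,"y":-0.12,"z":0.42,"ax":0,"ay":0,"az":0},{"jaw":60,"x":-0.4,"y":-0.12,"z":0.42,"ax":0,"ay":0,"az":0},{"jaw":60,"x":0,"y":0,"z":0.5,"ax":0,"ay":0,"az":0},{"jaw":60,"x":0,"y":0,"z":0.2,"ax":0,"ay":0,"az":0}]'; python3 ang.py; python3 -c "
from go import *
snap('scene','s8');crop('s8','s8c',200,110,290,180,8)
print(sense()['joints'],sense()['tcp_pos'])"
```

```text
time_s: 10.62
tcp_pos: [0.424, -0.1248, 0.3696]
ee_rot: [[-0.677, -0.283, 0.679], [-0.202, 0.959, 0.199], [-0.707, -0.003, -0.707]]
wrist_force: [-0.2, -1.0, -0.8]
gripper_width: 0.76
tool angle about A -0.05972795928147666 M.A 0.04053413124390333 F [-0.229 -0.997 -0.794] [np.float64(29.34), np.float64(-1.32), np.float64(132.7)] 66.09354295192337 10.625
[-10.564 -17.097 -22.883 -26.572 -45.597 -50.762] [ 0.424 -0.125  0.37 ]
```

View pics/s8c.png

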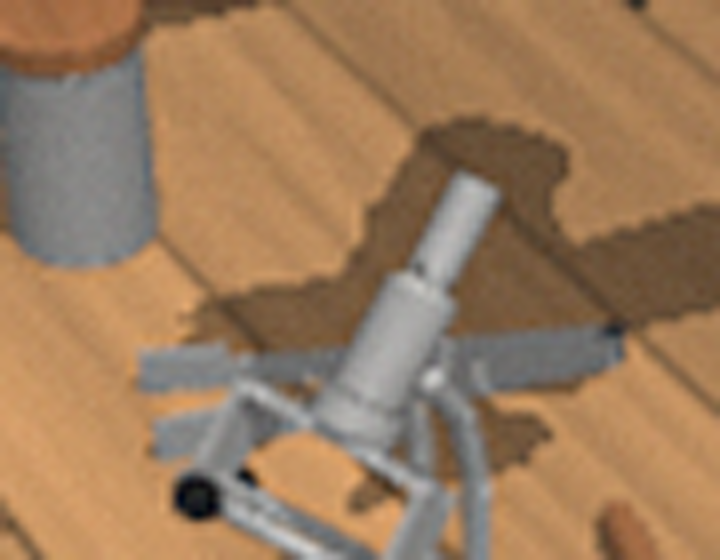

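```bash
python3 -c "
from h import *
print(onz('scene',315,275.6,.0125)-onz('scene',315,275,.0125))"; python3 clipov.py 105 .5155 .2480 0; python3 -c "
from go import *
x=np.array([np.cos(np.radians(105)),np.sin(np.radians(105)),0]);y=np.array([-x[1],x[0],0])
o=np.array([.5155,.248,0.0125]); L=o+.0105*y; print(L)
R=np.c_[-x,np.cross([0,0,-1.],-x),[0,0,-1.]]
delta([L[0],L[1],.12],R)"
```

```text
[0.00129429 0.00172967 0.        ]
[0.505 0.245 0.013]
t 10.68 tcp [ 0.424 -0.125  0.37 ] W 0.7603984572974344 F [ 0.476 -0.36   2.167] M [-0.381  1.144 -0.009] j [-10.564 -17.097 -22.883 -26.572 -45.597 -50.762]
rel bush  u,y,a mm [ 30.128  -1.509 133.143]
shift/60mm [ 1.352  6.169 -4.174] turn/10deg [-4.321  2.445  8.345]
```

View pics/co.png

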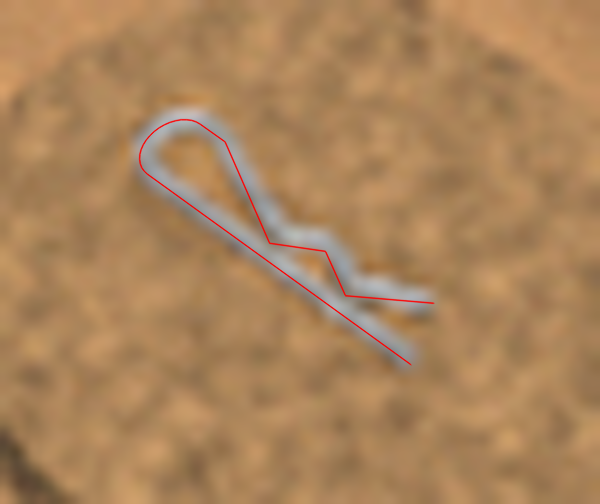

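```bash
python3 -m inch '[{"jaw":60,"x":0.1,"y":0.6,"z":0,"ax":-0.43,"ay":0.24,"az":0.83},{"jaw":60,"x":0.1,"y":0.6,"z":0,"ax":-0.43,"ay":0.24,"az":0.83},{"jaw":60,"x":0.1,"y":0.6,"z":0,"ax":-0.43,"ay":0.24,"az":0.83},{"jaw":60,"x":0.1,"y":0.6,"z":-0.2,"ax":-0.43,"ay":0.24,"az":0.83},{"jaw":60,"x":0.1,"y":0.6,"z":-0.2,"ax":-0.43,"ay":0.24,"az":0.83},{"jaw":60,"x":0.1,"y":0.6,"z":-0.4,"ax":-0.43,"ay":0.24,"az":0.83},{"jaw":60,"x":0.1,"y":0.6,"z":-0.5,"ax":-0.43,"ay":0.24,"az":0.83},{"jaw":60,"x":0.1,"y":0.6,"z":-0.5,"ax":-0.43,"ay":0.24,"az":0.83},{"jaw":60,"x":0.1,"y":0.6,"z":-0.5,"ax":-0.43,"ay":0.24,"az":0.83},{"jaw":60,"x":0,"y":0,"z":0,"ax":0,"ay":0,"az":0}]'; cat > pick.py <<'E'
from go import *
import sys
az=105; x=np.array([np.cos(np.radians(az)),np.sin(np.radians(az)),0]);y=np.array([-x[1],x[0],0])
o=np.array([.5155,.248,0.0125]); L=o+.0105*y
R=np.c_[-x,np.cross([0,0,-1.],-x),[0,0,-1.]]
delta([L[0],L[1],float(sys.argv[1])],R)
E
python3 pick.py .06
```

```text
time_s: 11.92
tcp_pos: [0.4748, 0.2116, 0.213]
ee_rot: [[0.154, -0.988, 0.024], [-0.987, -0.153, 0.047], [-0.043, -0.031, -0.999]]
wrist_force: [-0.7, -0.5, -0.4]
gripper_width: 0.763
t 11.93 tcp [0.475 0.212 0.213] W 0.7633515961729332 F [-0.707 -0.459 -0.371] M [-0.061  0.06   0.022] j [ 41.223  11.039 -16.162  -1.291 -60.019 -31.758]
rel bush  u,y,a mm [ 21.41  306.219 -80.805]
shift/60mm [ 0.509  0.562 -2.55 ] turn/10deg [-0.275  0.121  0.615]
```

```bash
python3 -m inch '[{"jaw":60,"x":0.25,"y":0.28,"z":-0.6,"ax":-0.14,"ay":0.06,"az":0.31},{"jaw":60,"x":0.25,"y":0.28,"z":-0.7,"ax":-0.14,"ay":0.06,"az":0.31},{"jaw":60,"x":0,"y":0,"z":-0.7,"ax":0,"ay":0,"az":0},{"jaw":60,"x":0,"y":0,"z":0,"ax":0,"ay":0,"az":0}]';python3 pick.py .06
```

```text
time_s: 12.42
tcp_pos: [0.5043, 0.245, 0.0879]
ee_rot: [[0.261, -0.965, -0.003], [-0.965, -0.261, -0.002], [0.001, 0.004, -1.0]]
wrist_force: [-0.1, -0.3, -0.8]
gripper_width: 0.763
t 12.43 tcp [0.504 0.245 0.088] W 0.7627544007553982 F [-0.057 -0.313 -0.757] M [0.059 0.013 0.021] j [ 42.45   23.64  -18.606  -0.05  -47.972 -27.276]
rel bush  u,y,a mm [ -40.241  329.779 -196.006]
shift/60mm [ 0.017  0.004 -0.466] turn/10deg [ 0.012 -0.019 -0.014]
```

```bash
python3 -m inch '[{"jaw":80,"x":0.017,"y":0,"z":-0.5,"ax":0,"ay":0,"az":0},{"jaw":110,"x":0,"y":0,"z":-0.5,"ax":0,"ay":0,"az":0},{"jaw":110,"x":0,"y":0,"z":0,"ax":0,"ay":0,"az":0}]';python3 pick.py .0108; python3 -c "
from go import *
snap('scene','s9');crop('s9','s9c',280,220,370,310,7)"
```

```text
time_s: 12.8
tcp_pos: [0.5086, 0.246, 0.0328]
ee_rot: [[0.261, -0.965, 0.005], [-0.965, -0.261, 0.004], [-0.002, -0.006, -1.0]]
wrist_force: [0.9, 0.6, 0.0]
gripper_width: 0.593
t 12.8 tcp [0.509 0.246 0.033] W 0.5933503606201976 F [0.859 0.647 0.002] M [0.061 0.005 0.017] j [ 42.261  28.005 -21.379   0.051 -40.251 -27.194]
rel bush  u,y,a mm [ -76.111  329.514 -238.117]
shift/60mm [-0.055 -0.013 -0.367] turn/10deg [-0.022  0.029 -0.011]
```

View pics/s9c.png

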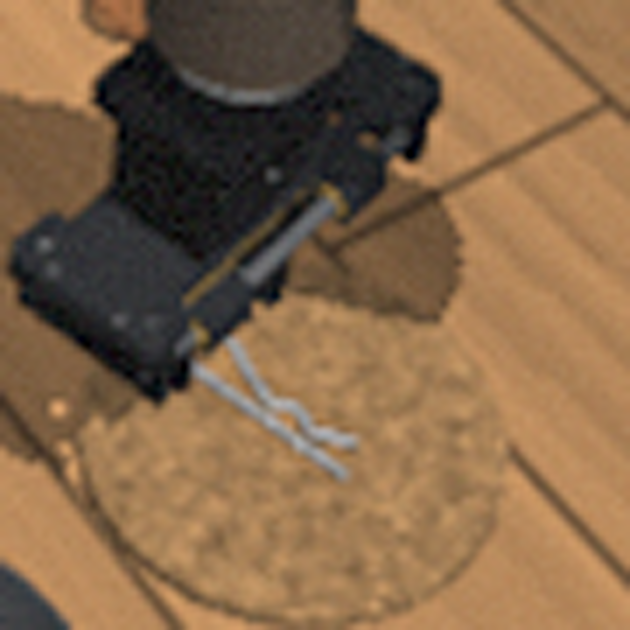

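```bash
python3 -m inch '[{"jaw":110,"x":-0.055,"y":-0.013,"z":-0.2,"ax":-0.02,"ay":0.03,"az":0},{"jaw":110,"x":0,"y":0,"z":-0.12,"ax":0,"ay":0,"az":0},{"jaw":110,"x":0,"y":0,"z":0,"ax":0,"ay":0,"az":0}]';python3 pick.py .0108
```

```text
time_s: 13.22
tcp_pos: [0.5085, 0.2476, 0.0185]
ee_rot: [[0.261, -0.965, 0.009], [-0.965, -0.261, 0.007], [-0.005, -0.01, -1.0]]
wrist_force: [0.1, -0.3, 1.3]
gripper_width: 0.57
t 13.22 tcp [0.508 0.248 0.019] W 0.5697025380407376 F [ 0.137 -0.252  1.323] M [ 0.032  0.018 -0.033] j [ 42.395  29.137 -22.154   0.049 -38.053 -27.282]
rel bush  u,y,a mm [ -86.013  331.067 -248.417]
shift/60mm [-0.052 -0.039 -0.129] turn/10deg [-0.042  0.051 -0.015]
```

```bash
python3 -m inch '[{"jaw":110,"x":-0.06,"y":-0.039,"z":-0.08,"ax":-0.05,"ay":0.05,"az":-0.01},{"jaw":110,"x":0,"y":0,"z":-0.045,"ax":0,"ay":0,"az":0},{"jaw":110,"x":0,"y":0,"z":0,"ax":0,"ay":0,"az":0}]';python3 pick.py .0108
```

```text
time_s: 13.6
tcp_pos: [0.5048, 0.2454, 0.011]
ee_rot: [[0.26, -0.966, 0.0], [-0.966, -0.26, -0.002], [0.002, 0.0, -1.0]]
wrist_force: [-0.1, 0.4, -0.3]
gripper_width: 0.568
t 13.6 tcp [0.505 0.245 0.011] W 0.5683335702455921 F [-0.131  0.366 -0.29 ] M [ 0.043 -0.012  0.001] j [ 42.502  29.737 -22.588   0.118 -37.732 -27.534]
rel bush  u,y,a mm [ -94.251  329.953 -250.826]
shift/60mm [ 0.009 -0.001 -0.003] turn/10deg [ 0.009  0.001 -0.006]
```

Excellent pose. Close.

```bash
python3 -m inch '[{"jaw":170,"x":0,"y":0,"z":0,"ax":0,"ay":0,"az":0},{"jaw":255,"x":0,"y":0,"z":0,"ax":0,"ay":0,"az":0},{"jaw":255,"x":0,"y":0,"z":0,"ax":0,"ay":0,"az":0},{"jaw":255,"x":0,"y":0,"z":0,"ax":0,"ay":0,"az":0}]';python3 pick.py .0108; python3 -c "
from go import *
snap('scene','s10');crop('s10','s10c',280,220,370,310,7)"
```

```text
time_s: 14.1
tcp_pos: [0.505, 0.2455, 0.0111]
ee_rot: [[0.26, -0.966, 0.0], [-0.966, -0.26, -0.001], [0.001, -0.0, -1.0]]
wrist_force: [0.5, -0.2, -0.2]
gripper_width: 0.278
t 14.1 tcp [0.505 0.245 0.011] W 0.27800531925590294 F [ 0.547 -0.161 -0.232] M [ 0.048 -0.084 -0.002] j [ 42.5    29.731 -22.57    0.124 -37.731 -27.535]
rel bush  u,y,a mm [ -93.989  330.013 -250.877]
shift/60mm [ 0.006 -0.003 -0.006] turn/10deg [ 0.008  0.003 -0.006]
```

View pics/s10c.png

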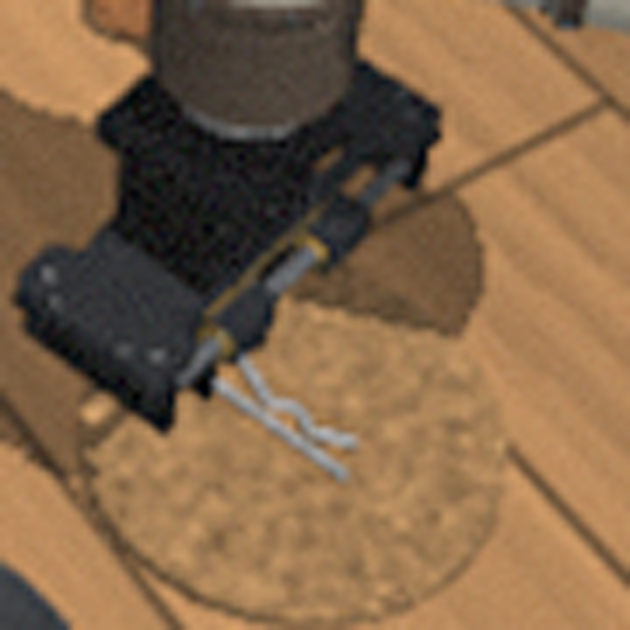

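```bash
cat > ins.py <<'E'
from go import *
import sys
u,y,a=[float(v)/1e3 for v in sys.argv[1:4]]
delta(F+U*u+ys*y+A*a,Rg(-1))
s=sense(); print('F u,y,a',[round(float(s['wrist_force']@v),1) for v in(U,ys,A)])
E
python3 -m inch '[{"jaw":255,"x":0,"y":0,"z":0.3,"ax":0,"ay":0,"az":0},{"jaw":255,"x":0,"y":0,"z":0.7,"ax":0,"ay":0,"az":0},{"jaw":255,"x":0,"y":0,"z":0.9,"ax":0,"ay":0,"az":0},{"jaw":255,"x":-0.2,"y":0,"z":0.9,"ax":0,"ay":0,"az":0},{"jaw":255,"x":-0.2,"y":0,"z":0.9,"ax":0,"ay":0,"az":0},{"jaw":255,"x":0,"y":0,"z":0.9,"ax":0,"ay":0,"az":0}]'; python3 ins.py 110 -12.4 5.2;python3 -c "
from go import *
snap('scene','s11')"
```

```text
time_s: 14.9
tcp_pos: [0.4758, 0.2418, 0.2894]
ee_rot: [[0.259, -0.966, -0.011], [-0.966, -0.259, -0.01], [0.007, 0.013, -1.0]]
wrist_force: [0.8, 0.6, -0.1]
gripper_width: 0.281
t 14.9 tcp [0.476 0.242 0.289] W 0.28066803405180196 F [ 0.751  0.56  -0.119] M [ 0.199 -0.163  0.066] j [ 44.34   11.15   -5.23   -0.037 -74.487 -29.338]
rel bush  u,y,a mm [ 82.178 334.87  -33.583]
shift/60mm [ 1.539 -5.581  0.785] turn/10deg [-2.343 -4.366  8.691]
F u,y,a [0.5, 0.3, -0.7]
```

View pics/s11.png

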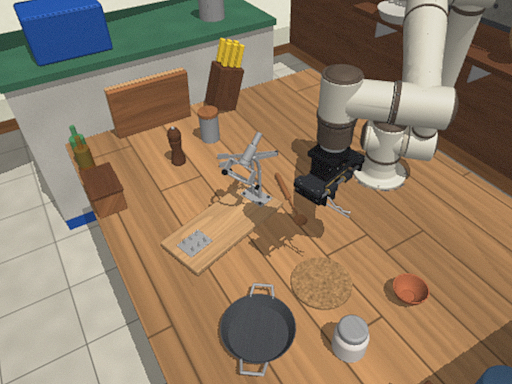

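```bash
python3 -m inch '[{"jaw":255,"x":0,"y":-0.4,"z":0.7,"ax":-0.234,"ay":-0.437,"az":0.869},{"jaw":255,"x":0.1,"y":-0.5,"z":0.7,"ax":-0.234,"ay":-0.437,"az":0.869},{"jaw":255,"x":0.15,"y":-0.5,"z":0.2,"ax":-0.234,"ay":-0.437,"az":0.869},{"jaw":255,"x":0.15,"y":-0.6,"z":0,"ax":-0.234,"ay":-0.437,"az":0.869},{"jaw":255,"x":0.15,"y":-0.6,"z":0,"ax":-0.234,"ay":-0.437,"az":0.869},{"jaw":255,"x":0.15,"y":-0.6,"z":0,"ax":-0.234,"ay":-0.437,"az":0.869},{"jaw":255,"x":0.15,"y":-0.6,"z":0,"ax":-0.234,"ay":-0.437,"az":0.869},{"jaw":255,"x":0.15,"y":-0.6,"z":0,"ax":-0.234,"ay":-0.437,"az":0.869},{"jaw":255,"x":0.15,"y":-0.4,"z":0,"ax":-0.234,"ay":-0.437,"az":0.869},{"jaw":255,"x":0,"y":0,"z":0,"ax":0,"ay":0,"az":0}]'; python3 ins.py 110 -12.4 5.2
```

```text
time_s: 16.2
tcp_pos: [0.5406, -0.0323, 0.3949]
ee_rot: [[0.78, 0.094, 0.618], [0.015, -0.991, 0.131], [0.625, -0.094, -0.775]]
wrist_force: [0.6, 0.3, -0.1]
gripper_width: 0.282
t 16.2 tcp [ 0.541 -0.032  0.395] W 0.28181058226424865 F [ 0.637  0.274 -0.062] M [-0.358  1.386  0.006] j [ 14.751  -9.374 -22.14    2.812 -38.096  77.145]
rel bush  u,y,a mm [145.047  53.731  52.821]
shift/60mm [ 0.459 -1.013 -0.974] turn/10deg [-0.41  -0.703  1.101]
F u,y,a [0.4, 0.1, -0.5]
```

```bash
python3 -m inch '[{"jaw":255,"x":0.2,"y":-0.4,"z":-0.3,"ax":-0.2,"ay":-0.35,"az":0.55},{"jaw":255,"x":0.2,"y":-0.4,"z":-0.3,"ax":-0.2,"ay":-0.35,"az":0.55},{"jaw":255,"x":0.06,"y":-0.2,"z":-0.2,"ax":0,"ay":0,"az":0},{"jaw":255,"x":0,"y":0,"z":0,"ax":0,"ay":0,"az":0}]'; python3 ins.py 110 -12.4 5.2
```

```text
time_s: 16.7
tcp_pos: [0.5622, -0.0814, 0.3505]
ee_rot: [[0.708, 0.254, 0.659], [0.166, -0.967, 0.194], [0.686, -0.028, -0.727]]
wrist_force: [0.6, -0.5, -0.0]
gripper_width: 0.283
t 16.7 tcp [ 0.562 -0.081  0.351] W 0.2831448330630782 F [ 0.593 -0.543 -0.003] M [-0.47   1.435  0.007] j [  1.846  -4.198 -18.423 -17.646 -34.633 113.038]
rel bush  u,y,a mm [118.284   0.487  16.833]
shift/60mm [ 0.1   -0.194 -0.235] turn/10deg [-0.107 -0.204  0.197]
F u,y,a [0.3, -0.7, -0.3]
```

```bash
python3 -m inch '[{"jaw":255,"x":0.1,"y":-0.194,"z":-0.235,"ax":-0.107,"ay":-0.204,"az":0.197},{"jaw":255,"x":0,"y":0,"z":0,"ax":0,"ay":0,"az":0}]'; python3 ins.py 105 -12.4 5.2; python3 -m inch '[{"jaw":255,"x":0,"y":0,"z":0,"ax":0,"ay":0,"az":0}]'; python3 ins.py 105 -12.4 5.2; python3 -c "
from go import *
snap('scene','s12');crop('s12','s12c',200,90,290,180,8)"
```

```text
time_s: 16.95
tcp_pos: [0.5681, -0.0916, 0.3369]
ee_rot: [[0.677, 0.289, 0.677], [0.204, -0.957, 0.204], [0.707, 0.0, -0.707]]
wrist_force: [0.2, 0.0, -0.1]
gripper_width: 0.277
t 16.95 tcp [ 0.568 -0.092  0.337] W 0.27749079547741 F [ 0.175  0.024 -0.145] M [-0.553  1.485  0.08 ] j [ -1.166  -2.727 -17.882 -23.264 -33.493 122.645]
rel bush  u,y,a mm [110.567 -10.95    5.246]
shift/60mm [-0.055 -0.042 -0.066] turn/10deg [ 0.001 -0.002 -0.01 ]
F u,y,a [0.0, -0.0, -0.2]
time_s: 17.08
tcp_pos: [0.5682, -0.091, 0.3381]
ee_rot: [[0.677, 0.289, 0.677], [0.205, -0.957, 0.204], [0.707, 0.001, -0.707]]
wrist_force: [0.0, 0.3, -0.6]
gripper_width: 0.277
t 17.07 tcp [ 0.568 -0.091  0.338] W 0.27732286269856904 F [ 0.049  0.278 -0.582] M [-0.55   1.435  0.032] j [ -1.04   -2.802 -17.858 -23.101 -33.5   122.429]
rel bush  u,y,a mm [111.645 -10.386   5.861]
shift/60mm [-0.058 -0.052 -0.086] turn/10deg [ 0.002  0.003 -0.012]
F u,y,a [-0.3, 0.3, -0.5]
```

View pics/s12c.png

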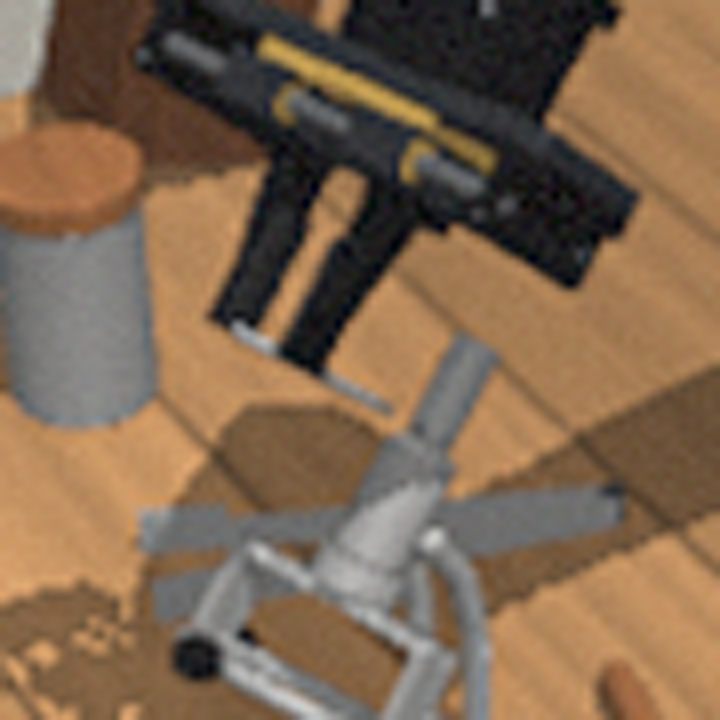

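```bash
python3 -c "
from go import *
p=sense()['tcp_pos']
b=p+.0014*A
P=[b+.0105*ys-.0775*U, b+.0105*ys, b-.0075*ys-.071*U, F-.0019*ys+.0066*A+.01*U]
print((proj('scene',P)-[200,90]+.5)*8-.5)
"
python3 -m inch '[{"jaw":255,"x":-0.058,"y":-0.05,"z":-0.085,"ax":0,"ay":0,"az":-0.01},{"jaw":255,"x":0,"y":0,"z":0,"ax":0,"ay":0,"az":0}]'; python3 ins.py 95 -12.4 5.2
```

```text
[[389.903 411.742]
 [282.073 356.521]
 [347.485 389.362]
 [416.22  426.862]]
time_s: 17.38
tcp_pos: [0.5642, -0.0929, 0.3336]
ee_rot: [[0.676, 0.289, 0.678], [0.205, -0.957, 0.204], [0.708, 0.001, -0.706]]
wrist_force: [0.7, 0.5, -1.0]
gripper_width: 0.282
t 17.38 tcp [ 0.564 -0.093  0.334] W 0.2820501727408086 F [ 0.704  0.489 -0.98 ] M [-0.441  1.43  -0.005] j [ -1.498  -2.929 -18.386 -23.873 -33.264 123.485]
rel bush  u,y,a mm [105.336 -11.081   5.772]
shift/60mm [-0.104 -0.054 -0.129] turn/10deg [ 0.001  0.007 -0.011]
F u,y,a [-0.1, 0.3, -1.3]
```

```bash
python3 -m inch '[{"jaw":255,"x":-0.115,"y":-0.065,"z":-0.145,"ax":0,"ay":0,"az":-0.01},{"jaw":255,"x":0,"y":0,"z":0,"ax":0,"ay":0,"az":0}]'; python3 ins.py 92 -12.4 5.2;
```

```text
time_s: 17.62
tcp_pos: [0.5565, -0.0969, 0.3243]
ee_rot: [[0.676, 0.287, 0.678], [0.203, -0.958, 0.203], [0.708, 0.0, -0.706]]
wrist_force: [0.4, 0.0, -0.2]
gripper_width: 0.279
t 17.62 tcp [ 0.557 -0.097  0.324] W 0.27884703616494305 F [ 0.406  0.041 -0.24 ] M [-0.516  1.503 -0.013] j [ -2.384  -3.108 -19.414 -25.259 -32.812 125.38 ]
rel bush  u,y,a mm [ 92.791 -12.721   5.248]
shift/60mm [-0.01   0.003 -0.01 ] turn/10deg [ 0.     0.007 -0.   ]
F u,y,a [0.1, -0.1, -0.5]
```

```bash
python3 -m inch '[{"jaw":255,"x":-0.035,"y":-0.008,"z":-0.037,"ax":0,"ay":0,"az":0},{"jaw":255,"x":-0.035,"y":-0.01,"z":-0.037,"ax":0,"ay":0,"az":0}]'; python3 ins.py 82 -12.4 5.2;python3 -m inch '[{"jaw":255,"x":-0.025,"y":-0.008,"z":-0.025,"ax":0,"ay":0,"az":0}]'; python3 ins.py 82 -12.4 5.2
```

```text
time_s: 17.88
tcp_pos: [0.5523, -0.0983, 0.3199]
ee_rot: [[0.676, 0.287, 0.678], [0.203, -0.958, 0.203], [0.708, 0.001, -0.706]]
wrist_force: [0.5, 0.1, -1.5]
gripper_width: 0.279
t 17.88 tcp [ 0.552 -0.098  0.32 ] W 0.2788927581723257 F [ 0.466  0.101 -1.549] M [-0.501  1.427  0.01 ] j [ -2.751  -3.267 -19.998 -25.913 -32.545 126.29 ]
rel bush  u,y,a mm [ 86.474 -12.844   5.289]
shift/60mm [-0.052 -0.008 -0.054] turn/10deg [0.002 0.009 0.002]
F u,y,a [-0.8, -0.0, -1.4]
time_s: 18.0
tcp_pos: [0.5507, -0.0988, 0.3183]
ee_rot: [[0.676, 0.287, 0.679], [0.203, -0.958, 0.203], [0.708, 0.001, -0.706]]
wrist_force: [0.5, 0.2, 0.8]
gripper_width: 0.28
t 18.0 tcp [ 0.551 -0.099  0.318] W 0.2800029015367345 F [0.462 0.204 0.755] M [-0.38   1.417  0.095] j [ -2.9    -3.319 -20.195 -26.18  -32.477 126.638]
rel bush  u,y,a mm [ 84.167 -12.852   5.31 ]
shift/60mm [-0.025  0.    -0.027] turn/10deg [0.    0.009 0.003]
F u,y,a [0.9, 0.1, 0.2]
```

```bash
python3 -m inch '[{"jaw":255,"x":-0.025,"y":0.0,"z":-0.023,"ax":0,"ay":0,"az":0},{"jaw":255,"x":-0.02,"y":-0.006,"z":-0.021,"ax":0,"ay":0,"az":0}]'; python3 ins.py 78 -12.4 5.2; python3 -m inch '[{"jaw":255,"x":-0.02,"y":-0.006,"z":-0.021,"ax":0,"ay":0,"az":0},{"jaw":255,"x":-0.02,"y":-0.006,"z":-0.021,"ax":0,"ay":0,"az":0}]'; python3 ins.py 78 -12.4 5.2
```

```text
time_s: 18.25
tcp_pos: [0.5479, -0.0992, 0.3155]
ee_rot: [[0.676, 0.287, 0.679], [0.203, -0.958, 0.203], [0.708, 0.001, -0.706]]
wrist_force: [-0.3, 0.5, 0.0]
gripper_width: 0.279
t 18.25 tcp [ 0.548 -0.099  0.316] W 0.2794347797067661 F [-0.343  0.47   0.01 ] M [-0.484  1.443  0.043] j [ -3.066  -3.447 -20.596 -26.542 -32.291 127.133]
rel bush  u,y,a mm [ 80.218 -12.479   5.392]
shift/60mm [-0.023 -0.006 -0.028] turn/10deg [0.001 0.01  0.003]
F u,y,a [-0.1, 0.5, 0.1]
time_s: 18.5
tcp_pos: [0.5454, -0.1, 0.3129]
ee_rot: [[0.676, 0.287, 0.679], [0.203, -0.958, 0.203], [0.708, 0.001, -0.706]]
wrist_force: [0.2, 0.4, -0.3]
gripper_width: 0.284
t 18.5 tcp [ 0.545 -0.1    0.313] W 0.2836598830504762 F [ 0.237  0.411 -0.286] M [-0.527  1.448 -0.047] j [ -3.3    -3.523 -20.915 -26.964 -32.165 127.724]
rel bush  u,y,a mm [ 76.529 -12.5     5.36 ]
shift/60mm [0.018 0.007 0.015] turn/10deg [0.002 0.012 0.002]
F u,y,a [0.0, 0.3, -0.4]
```

```bash
python3 -c "
from go import *
snap('scene','s13');crop('s13','s13c',215,110,275,165,12)
p=sense()['tcp_pos']
b=p+.0014*A
P=[b+.0105*ys-.0775*U, b+.0105*ys-.055*U, b-.0075*ys-.071*U, F-.0019*ys+.0066*A+.01*U]
print((proj('scene',P)-[215,110]+.5)*12-.5)
"
```

```text
[[466.193 411.049]
 [423.022 388.97 ]
 [403.929 378.196]
 [444.58  400.542]]
```

View pics/s13c.png

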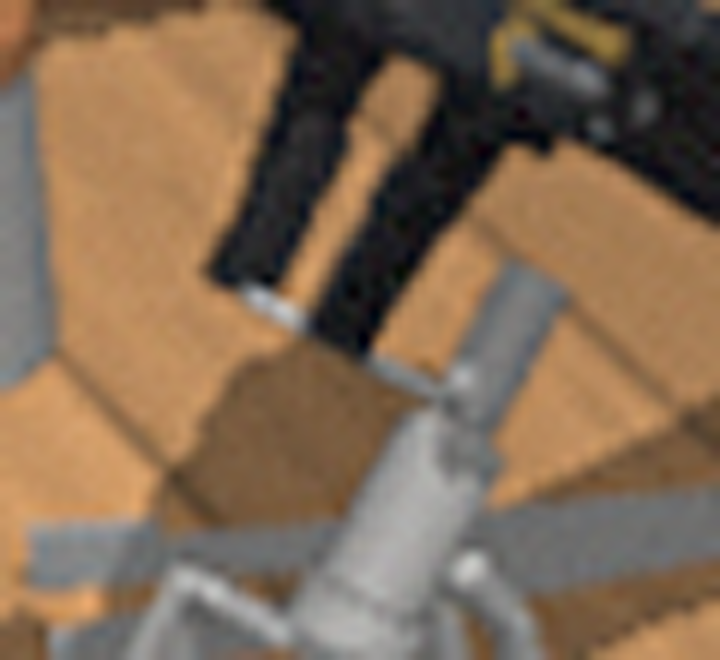

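```bash
python3 -m inch '[{"jaw":255,"x":-0.04,"y":-0.012,"z":-0.043,"ax":0,"ay":0.01,"az":0},{"jaw":255,"x":-0.04,"y":-0.012,"z":-0.043,"ax":0,"ay":0,"az":0}]'; python3 ins.py 60 -12.4 5.2;  python3 -m inch '[{"jaw":255,"x":-0.03,"y":-0.01,"z":-0.032,"ax":0,"ay":0.01,"az":0},{"jaw":255,"x":-0.03,"y":-0.009,"z":-0.032,"ax":0,"ay":0,"az":0}]'; python3 ins.py 60 -12.4 5.2
```

```text
time_s: 18.8
tcp_pos: [0.5403, -0.1014, 0.3073]
ee_rot: [[0.677, 0.287, 0.677], [0.203, -0.958, 0.203], [0.707, 0.0, -0.707]]
wrist_force: [1.4, 0.5, 0.0]
gripper_width: 0.28
t 18.8 tcp [ 0.54  -0.101  0.307] W 0.2804638534628685 F [1.439 0.505 0.006] M [-0.527  1.425 -0.027] j [ -3.758  -3.642 -21.528 -27.73  -32.031 128.796]
rel bush  u,y,a mm [ 68.832 -12.4     5.19 ]
shift/60mm [-0.1   -0.03  -0.104] turn/10deg [0.001 0.    0.002]
F u,y,a [1.1, 0.1, -1.1]
time_s: 19.05
tcp_pos: [0.537, -0.1028, 0.304]
ee_rot: [[0.677, 0.286, 0.678], [0.203, -0.958, 0.202], [0.707, 0.0, -0.707]]
wrist_force: [2.3, 1.9, 1.0]
gripper_width: 0.281
t 19.05 tcp [ 0.537 -0.103  0.304] W 0.2814624144481948 F [2.288 1.917 1.037] M [-0.01   0.567  0.043] j [ -4.128  -3.729 -21.918 -28.304 -31.893 129.593]
rel bush  u,y,a mm [ 63.989 -12.812   5.314]
shift/60mm [-0.046 -0.007 -0.048] turn/10deg [0.002 0.002 0.006]
F u,y,a [2.7, 1.2, -1.2]
```

```bash
python3 -m inch '[{"jaw":255,"x":-0.04,"y":-0.008,"z":-0.042,"ax":0,"ay":0,"az":0},{"jaw":255,"x":-0.04,"y":-0.01,"z":-0.042,"ax":0,"ay":0,"az":0}]'; python3 ins.py 50 -12.4 5.2;  python3 -m inch '[{"jaw":255,"x":-0.05,"y":-0.013,"z":-0.052,"ax":0,"ay":0,"az":0},{"jaw":255,"x":-0.05,"y":-0.013,"z":-0.052,"ax":0,"ay":0,"az":0}]'; python3 ins.py 50 -12.4 5.2
```

```text
time_s: 19.3
tcp_pos: [0.5354, -0.1039, 0.3034]
ee_rot: [[0.67, 0.285, 0.686], [0.201, -0.959, 0.201], [0.715, 0.003, -0.7]]
wrist_force: [4.6, 3.8, 4.1]
gripper_width: 0.277
t 19.3 tcp [ 0.535 -0.104  0.303] W 0.2771211911077318 F [4.587 3.798 4.112] M [ 0.698 -0.348  0.354] j [ -4.521  -3.937 -22.21  -29.241 -31.42  130.741]
rel bush  u,y,a mm [ 62.235 -13.367   6.232]
shift/60mm [-0.131 -0.023 -0.156] turn/10deg [0.001 0.064 0.016]
F u,y,a [6.8, 2.3, -1.0]
time_s: 19.55
tcp_pos: [0.5335, -0.1049, 0.3031]
ee_rot: [[0.66, 0.283, 0.696], [0.199, -0.959, 0.201], [0.724, 0.006, -0.69]]
wrist_force: [5.2, 4.3, 4.2]
gripper_width: 0.278
t 19.55 tcp [ 0.533 -0.105  0.303] W 0.2778263449674718 F [5.242 4.301 4.19 ] M [ 1.136 -0.728  0.615] j [ -5.051  -4.191 -22.484 -30.558 -30.947 132.266]
rel bush  u,y,a mm [ 60.561 -13.727   7.482]
shift/60mm [-0.1   -0.007 -0.151] turn/10deg [-0.008  0.144  0.026]
F u,y,a [7.4, 2.6, -1.5]
```

```bash
python3 -m inch '[{"jaw":255,"x":-0.12,"y":-0.01,"z":-0.18,"ax":0,"ay":0.2,"az":0.04}]'; python3 ins.py 45 -12.4 5.2;  python3 -c "
from go import *
snap('scene','s14');crop('s14','s14c',215,110,275,165,12)"
```

```text
time_s: 19.68
tcp_pos: [0.5285, -0.1056, 0.2958]
ee_rot: [[0.678, 0.289, 0.675], [0.204, -0.957, 0.205], [0.706, -0.001, -0.708]]
wrist_force: [4.1, 0.3, 1.8]
gripper_width: 0.28
t 19.68 tcp [ 0.529 -0.106  0.296] W 0.28019457357943706 F [4.069 0.294 1.768] M [-0.307  0.157 -0.146] j [ -5.21   -3.877 -22.647 -29.958 -32.089 131.949]
rel bush  u,y,a mm [ 51.914 -12.99    5.836]
shift/60mm [-0.074 -0.012 -0.089] turn/10deg [-0.004 -0.012 -0.009]
F u,y,a [4.1, -0.9, -1.6]
```

View pics/s14c.png

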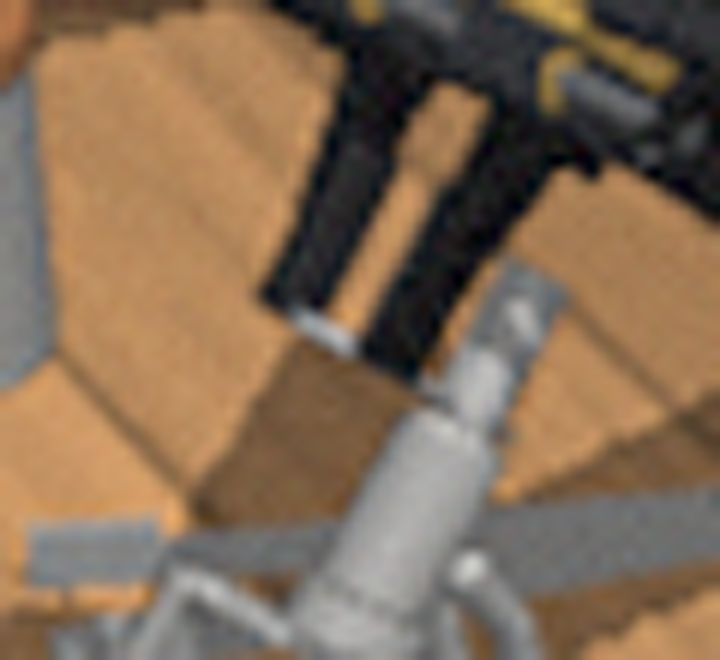

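```bash
python3 -m inch '[{"jaw":255,"x":-0.11,"y":-0.022,"z":-0.126,"ax":0,"ay":0,"az":-0.01}]'; python3 ins.py 42 -12.4 5.2; python3 -m inch '[{"jaw":255,"x":0,"y":0,"z":0,"ax":0,"ay":0,"az":0}]'; python3 ins.py 42 -12.4 5.2
```

```text
time_s: 19.85
tcp_pos: [0.521, -0.1075, 0.2864]
ee_rot: [[0.681, 0.288, 0.673], [0.205, -0.958, 0.203], [0.703, -0.0, -0.711]]
wrist_force: [6.1, -0.4, 4.1]
gripper_width: 0.28
t 19.85 tcp [ 0.521 -0.108  0.286] W 0.28008435200095544 F [ 6.088 -0.364  4.102] M [-0.322 -0.683 -0.455] j [ -5.794  -3.968 -23.718 -30.96  -31.627 133.48 ]
rel bush  u,y,a mm [ 39.685 -12.653   4.666]
shift/60mm [0.019 0.01  0.034] turn/10deg [ 0.007 -0.031 -0.004]
F u,y,a [7.0, -2.1, -1.1]
time_s: 19.98
tcp_pos: [0.5201, -0.1079, 0.2855]
ee_rot: [[0.682, 0.287, 0.673], [0.204, -0.958, 0.202], [0.702, -0.001, -0.712]]
wrist_force: [0.7, -0.4, 0.7]
gripper_width: 0.279
t 19.98 tcp [ 0.52  -0.108  0.285] W 0.27929534577036214 F [ 0.736 -0.43   0.675] M [-0.553  0.919 -0.274] j [ -5.85   -3.977 -23.82  -30.967 -31.615 133.514]
rel bush  u,y,a mm [ 38.381 -12.821   4.692]
shift/60mm [0.033 0.017 0.049] turn/10deg [ 0.008 -0.038 -0.   ]
F u,y,a [0.9, -0.6, 0.1]
```

```bash
python3 -c "
from go import *
snap('scene','s15');crop('s15','s15c',215,110,275,165,12)
snap('top','t15');crop('t15','t15c',240,150,290,220,9)
p=sense()['tcp_pos']
b=F-.0019*ys+.0066*A+.042*U
P=[b,b-.0775*U,b-.021*ys,b-.018*ys-.071*U]
print((proj('scene',P)-[215,110]+.5)*12-.5)
print((proj('top',P)-[240,150]+.5)*9-.5)
"
```

```text
[[381.85  368.471]
 [529.329 443.87 ]
 [322.83  337.077]
 [468.268 411.653]]
[[239.16  294.203]
 [278.247 447.625]
 [289.542 277.844]
 [317.195 421.285]]
```

View pics/s15c.png

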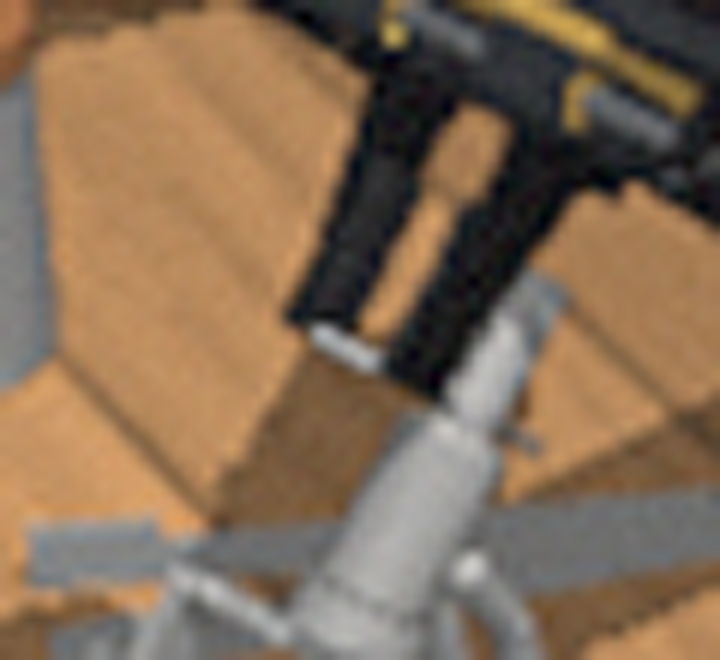

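View pics/t15c.png

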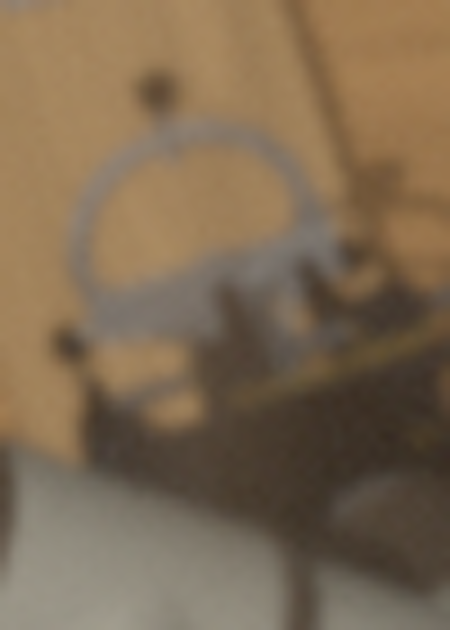

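```bash
python3 -m inch '[{"jaw":255,"x":0.035,"y":0.017,"z":0.047,"ax":0,"ay":-0.03,"az":0},{"jaw":255,"x":0,"y":0,"z":0,"ax":0,"ay":0,"az":0}]'; python3 ins.py 42 -12.4 5.2;  python3 -c "
from go import *
snap('scene','s16');crop('s16','s16c',215,110,275,165,12)"
```

```text
time_s: 20.32
tcp_pos: [0.5216, -0.1073, 0.2873]
ee_rot: [[0.68, 0.287, 0.675], [0.205, -0.958, 0.202], [0.704, 0.001, -0.71]]
wrist_force: [3.1, 0.7, 2.5]
gripper_width: 0.279
t 20.32 tcp [ 0.522 -0.107  0.287] W 0.2785255275114137 F [3.099 0.721 2.532] M [-0.277  0.093 -0.206] j [ -5.644  -4.017 -23.725 -30.767 -31.484 133.226]
rel bush  u,y,a mm [ 40.843 -12.599   4.851]
shift/60mm [0.008 0.006 0.018] turn/10deg [ 0.012 -0.021 -0.001]
F u,y,a [4.0, -0.2, -0.5]
```

View pics/s16c.png

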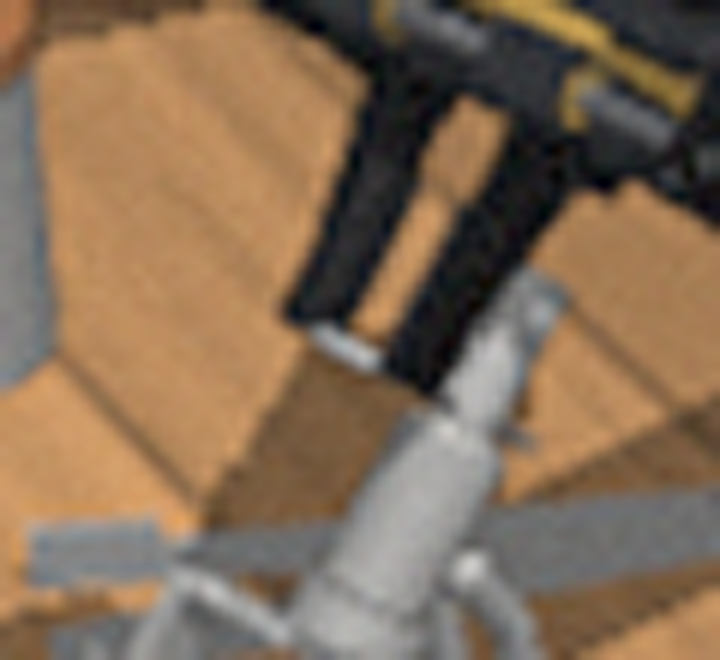

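```bash
python3 -m inch '[{"jaw":255,"x":0.012,"y":0.005,"z":0.018,"ax":0.01,"ay":-0.02,"az":0},{"jaw":255,"x":0,"y":0,"z":0,"ax":0,"ay":0,"az":0}]'; python3 ins.py 42 -12.4 5.2; python3 -m inch '[{"jaw":255,"x":0.012,"y":0.005,"z":0.018,"ax":0.01,"ay":-0.02,"az":0},{"jaw":255,"x":0,"y":0,"z":0,"ax":0,"ay":0,"az":0}]'; python3 ins.py 42 -12.4 5.2;
```

```text
time_s: 20.62
tcp_pos: [0.522, -0.1067, 0.288]
ee_rot: [[0.678, 0.288, 0.676], [0.204, -0.958, 0.204], [0.706, -0.0, -0.708]]
wrist_force: [1.2, -1.3, 1.4]
gripper_width: 0.282
t 20.62 tcp [ 0.522 -0.107  0.288] W 0.2815811965188382 F [ 1.229 -1.295  1.419] M [-0.781  0.775 -0.332] j [ -5.726  -4.023 -23.615 -31.07  -31.569 133.504]
rel bush  u,y,a mm [ 41.66  -12.159   4.939]
shift/60mm [ 0.002 -0.004  0.007] turn/10deg [ 0.001 -0.008 -0.006]
F u,y,a [1.6, -1.6, 0.4]
time_s: 20.88
tcp_pos: [0.522, -0.1065, 0.2881]
ee_rot: [[0.677, 0.289, 0.677], [0.203, -0.957, 0.205], [0.707, -0.001, -0.707]]
wrist_force: [0.6, -2.4, -0.4]
gripper_width: 0.283
t 20.88 tcp [ 0.522 -0.106  0.288] W 0.28251023004733117 F [ 0.626 -2.435 -0.392] M [-0.941  0.927 -0.497] j [ -5.836  -4.021 -23.56  -31.353 -31.63  133.78 ]
rel bush  u,y,a mm [ 41.8   -11.955   4.969]
shift/60mm [ 0.002 -0.007  0.005] turn/10deg [-0.008  0.    -0.008]
F u,y,a [-0.3, -2.5, -0.2]
```

```bash
python3 -m inch '[{"jaw":150,"x":0,"y":0,"z":0,"ax":0,"ay":0,"az":0},{"jaw":120,"x":0,"y":0,"z":0,"ax":0,"ay":0,"az":0},{"jaw":120,"x":-0.1,"y":-0.03,"z":0.11,"ax":0,"ay":0,"az":0},{"jaw":120,"x":-0.25,"y":-0.07,"z":0.27,"ax":0,"ay":0,"az":0},{"jaw":120,"x":-0.35,"y":-0.1,"z":0.4,"ax":0,"ay":0,"az":0},{"jaw":120,"x":-0.35,"y":-0.1,"z":0.6,"ax":0,"ay":0,"az":0},{"jaw":120,"x":-0.35,"y":-0.1,"z":0.6,"ax":0,"ay":0,"az":0},{"jaw":120,"x":0,"y":0,"z":0.1,"ax":0,"ay":0,"az":0}]'; python3 ins.py 42 -12.4 5.2;  python3 -c "
from go import *
snap('scene','s17');crop('s17','s17c',215,110,275,165,12)
snap('top','t17');crop('t17','t17c',240,150,300,220,8)"
```

```text
time_s: 21.88
tcp_pos: [0.4308, -0.1287, 0.4159]
ee_rot: [[0.681, 0.291, 0.672], [0.202, -0.957, 0.209], [0.704, -0.007, -0.71]]
wrist_force: [0.4, -0.1, -0.2]
gripper_width: 0.526
t 21.88 tcp [ 0.431 -0.129  0.416] W 0.5262160048224388 F [ 0.401 -0.052 -0.169] M [-0.489  1.355  0.054] j [-11.484 -16.786 -16.661 -25.469 -52.037 127.127]
rel bush  u,y,a mm [ 65.921  -7.061 161.641]
shift/60mm [ 1.521  0.364 -2.126] turn/10deg [-0.028 -0.037 -0.024]
F u,y,a [0.1, -0.2, -0.4]
```

View pics/s17c.png

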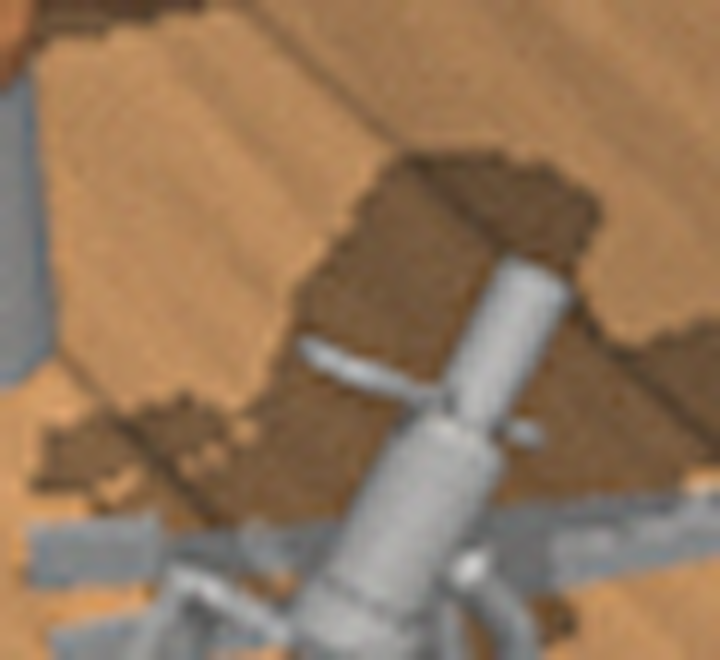

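View pics/t17c.png

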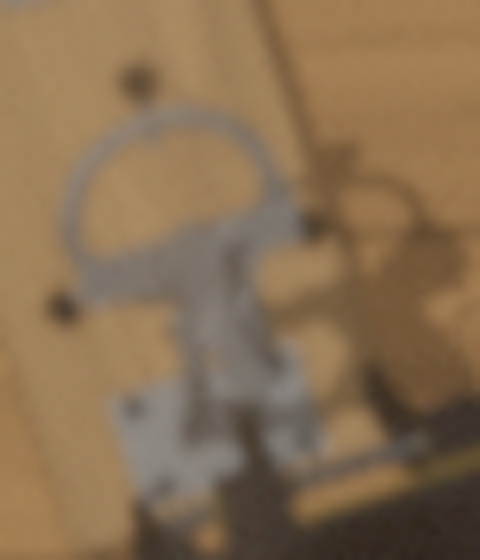

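```bash
cat > fin.py <<'E'
from go import *
import sys
src=sys.argv[1]; d=float(sys.argv[2])/1e3; ph=np.radians(float(sys.argv[3]))
n=U*np.cos(ph)+ys*np.sin(ph); m=np.cross(A,n)
b=F-.0019*ys+.0066*A
q=np.linspace(-np.pi/2,np.pi/2,15)
loop=[(-4-7*np.cos(v),10.5+10.5*np.sin(v)) for v in q]
pts=np.array([(77.5,0),(4,0),(-4,0)]+loop+[(-4,21),(4,21),(31,12),(42.5,14),(54,12),(71,18)])/1e3
P=[b+(.042-d-x)*n-y*m for x,y in pts]
x0,y0,x1,y1,s=225,125,270,158,16
im=cv2.resize(cv2.imread('pics/'+src+'.png')[y0:y1,x0:x1],None,fx=s,fy=s,interpolation=cv2.INTER_CUBIC)
c=(proj('scene',P)-[x0,y0]+.5)*s-.5
o=im.copy();cv2.polylines(o,[np.round(c*8).astype(int)],False,(0,0,255),1,cv2.LINE_AA,3)
cv2.imwrite('pics/fo.png',o[:, :]);
E
python3 fin.py s17 0 0
```

```text
(no output)
```

View pics/fo.png

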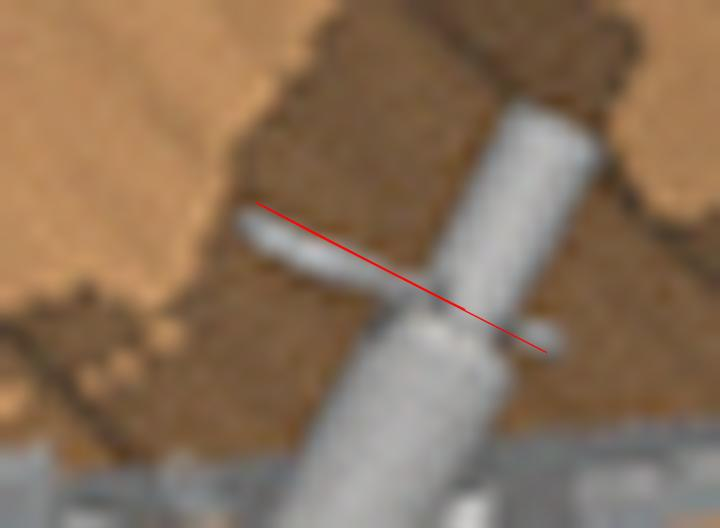

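```bash
python3 -m inch '[{"jaw":120,"x":-0.2,"y":0,"z":0.5,"ax":0,"ay":0,"az":0},{"jaw":120,"x":0,"y":0,"z":0.5,"ax":0,"ay":0,"az":0},{"jaw":120,"x":0,"y":0,"z":0,"ax":0,"ay":0,"az":0},{"jaw":120,"x":0,"y":0,"z":0,"ax":0,"ay":0,"az":0},{"jaw":120,"x":0,"y":0,"z":0,"ax":0,"ay":0,"az":0},{"jaw":120,"x":0,"y":0,"z":0,"ax":0,"ay":0,"az":0}]';  python3 -c "
from go import *
snap('scene','s18');snap('top','t18');crop('t18','t18c',230,150,300,220,8)"; python3 fin.py s18 0 0
```

```text
time_s: 22.72
tcp_pos: [0.4186, -0.1256, 0.4619]
ee_rot: [[0.698, 0.295, 0.653], [0.198, -0.955, 0.219], [0.688, -0.023, -0.725]]
wrist_force: [0.0, 0.5, -0.1]
gripper_width: 0.531
```

View pics/s18.png

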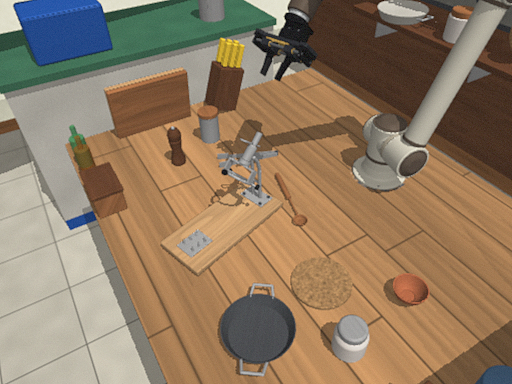

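View pics/t18c.png

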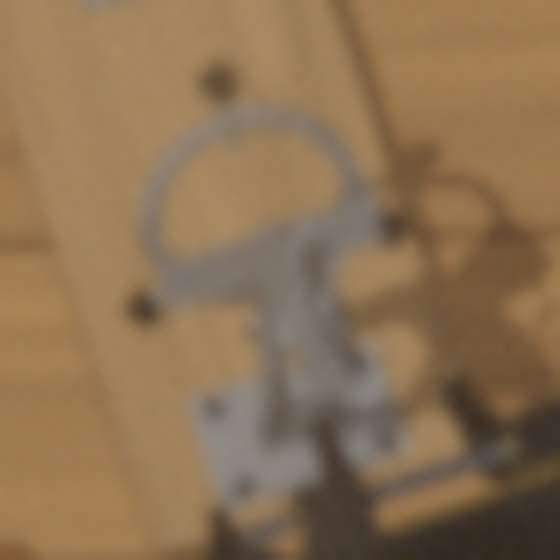

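View pics/fo.png

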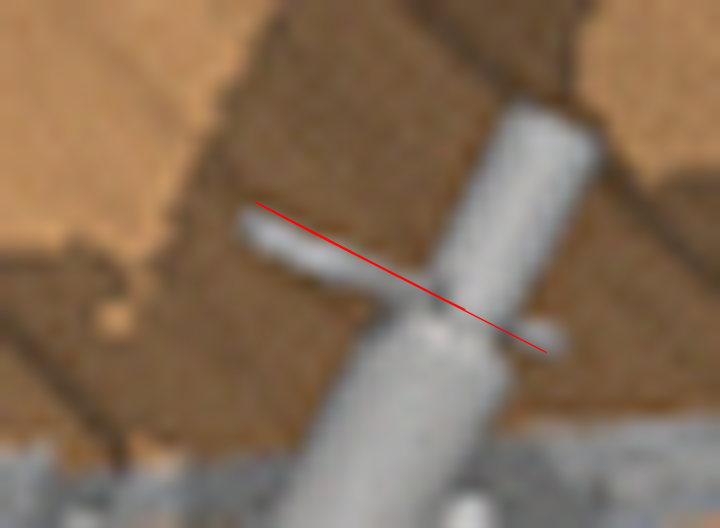

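```bash
python3 -c "
from station import finish_job
print(finish_job())"
```

```text
the job is handed in; nothing more can be done
None
```

I drew the shaft out to its stop, put the R-clip through the cross-hole until it snapped home, let go, backed clear and handed the job in at about 23 s.

- **Shaft:** I gripped it by the tail and pulled until the force levelled off at about 43 N, which was the fingers slipping with the head's shoulder hard against the bush. I then turned the shaft to its stop and back 43 degrees so that the hole faced up. In the last pictures the tail end is where it was after the draw.
- **Clip:** I picked it up by the loop from the trivet and pushed the straight leg in. The bent leg rode over the shaft at about 7 N, and the clip then snapped in. I had pushed it about 3.5 mm too far, so I eased it back to where the push force fell to zero, 41.8 mm from the shaft against the nominal 42 mm, and released it.

**Last checks:**
- The leg's tip stands out on the far side, and the clip lies along its line within about 1 mm of the home position.
- The clip did not move between two pictures about 0.8 s apart.
- Nothing else on the worktop looks moved, and the robot touches nothing.
- The clip leans a few degrees towards the bush, about as much as the play in the hole allows.
- The bent leg cannot be seen directly from the cameras. That it is fully snapped in rests on the forces and the clip's position.

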